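# Load glass bars into an edging machine's sprung feed track and scan its label

## Robot

A 7-joint arm with a two-finger parallel gripper is mounted at the origin on the work surface. World frame = base frame: x ahead of the robot, y to its left, z up, the work surface at z = 0. Lengths are in m, angles in degrees, forces in N, time in s.
With the tool pointing down it reaches from about 0.425 to 0.875 m from the base axis. Payload 8.4 kg.
Tool frame: the origin (TCP) lies at the very end of the fingers, on their centre line; the grasp point (between the pads) lies 19 mm behind it (arm.grip_point_offset is the z of the grasp point in the tool frame, in m); z points along the fingers, y is the line along which they close (so a half turn about z gives the same grasp; the last joint's range is limited). The gripper opens to 85 mm and grips with 20 to 120 N. Pads are 22 mm wide; open, the fingers measure 114 mm over their backs; the gripper's body (76 mm by 85 mm) begins 54 mm behind the grasp point. The pads swing forward as they close: fully open they stand 13 mm farther back than shut.
Start: joints at [61.009, 19.091, 2.286, 83.961, -0.768, 76.965, -3.352], TCP at [0.257, -0.597, 0.231] pointing down, gripper open.
Joint ranges: [-147.57, 147.57], [-21.85, 119.76], [-74.77, 79.35], [14.55, 137.4], [-85.83, 265.84], [4.83, 119.75], [-152.11, 152.11]. Speed limits (degrees/s): [127.2, 127.2, 159.86, 159.86, 180, 180, 180].

## Interface

Orientations are given as a 3x3 rotation matrix whose columns are the frame's x, y, z axes.
In Python, from station import arm gives the robot as it stands.
- The arm moves only by the tool carry_out, never from a script. Its argument "rows" is a list of rows, each a list of 3 entries, a list of its own where there are three numbers: the shift along the tool's x, y, z in units of 30 cm (1.0 is 30 cm), then the turn, a rotation vector about the tool's x, y, z in units of 0.5 rad (1.0 is 0.5 rad), then the opening, from -1 (shut) to 1 (fully open). In form: [[[tx, ty, tz], [wx, wy, wz], hand], ...]. A call has 1 to 20 rows; each row is the pose to reach, as a shift and turn from the pose commanded when the call began, along the tool's axes at that moment; what a row does not reach only later rows make up. A row lasts 1/10 s, in which the tool goes at most 50 mm and 8.59 degrees, less where a joint would pass 70% of its speed; a pose out of reach is approached as far as the arm can. A call with a number of a shift or a turn outside -1 to 1 is refused whole. A call with a gripper value outside its range is refused whole. The fingers move at their own pace and stop on an object; "newtons" is the grip in N (left out, the last holds). Time passes only in rows, so rows that repeat a pose let the fingers close. It gives the time, the measured TCP pose, the force, the opening and the grip force at its end, in the units of the state.
- arm.observe(): the state, without advancing time (a new reading comes with each control period).
- arm.read_camera(name): name is "side" or "top"; returns (picture, depth): 400x640x3 uint8, red, green, blue; 400x640 float32, m along the optical axis (not along the pixel's ray), 0 where there is no reading.
- arm.calibration(name): a dict with "fovy" (degrees; the focal length in pixels is half the picture's height over the tangent of half this angle, whatever the lens; pixels are square), "cx", "cy" (the principal point, pixels), "R" (3x3) and "t" (3): a world point X has camera coordinates R X + t. Camera axes: x right, y down, z forward; pixel columns grow to the right and rows downward; lengths in m; the calibration is good to about 2 mm. A picture is of the moment at which its call begins. calibration takes no time and is no camera call.
- arm.close_job(): hands the job in; it is judged then, once.
The state is a dict: "time_s": time; "qpos": joint angles; "dq": joint speeds; "joint_torque": joint torques, N m; "ee_pos": TCP position; "orientation": TCP orientation; "ft_force": force on the tool from outside, world axes, zero at the start; "moment": the same for the moment, N m; "width": finger opening in m; "gripper_force": force on a finger pad.
Only numpy, scipy, OpenCV 4.12 (cv2) and the standard library are available. Lean on these libraries where they do the work, as an engineer would, in place of code of your own. Each camera call takes 0.05 s, during which the arm holds its last target. There are 200 camera calls.

## Task

Draw the sprung follower of the feed track back until it stays on its catch, and lay all the glass bars from the board crosswise in the track, one behind another. Press the catch button so that the follower closes and pushes the row up against the head. Then book the load: pick up the scanner, hold it steady for two seconds with its amber window pointing at the middle of the striped label from roughly 3 to 12 cm, lay it back flat on its rubber mat, and leave the bowl, solder spool and flask where they are.

Things in the scene. Friction and masses are not known exactly. Their poses are not given: they have to be found in the camera images.
- feeder: grey feeder of an edging machine, fixed. Origin on the table; x along the track to the head (away from the robot), z up. Track bed 70 mm up; between rails 8 mm high (outer width 62 mm) the track is 52 mm wide, y = -26 to 26 mm; bars lie in it with their length along y, centres 83 mm up. Follower on its catch: free track x = -85 to +80 mm, room for five bars and 35 mm spare
- head_face (a point): centre of the head stop's face (feeder x = +80 mm), 13 mm above the bed; axes as the feeder's. The stop is 40 mm wide, top 100 mm above the table; the housing behind it begins at x = +101 mm, 130 mm wide, 120 mm high
- follower (a joint): follower travel in m: 0 = face at the head stop, grows as it is drawn back (to the feeder's -x). Spring 5 N at 0, 8.5 N at the end; closes damped, in about 1 s. Near the end a pin rides over the catch's ramp (about 12 N in all); at 0.165 the catch snaps in and holds; end stop at 0.173: draw to 0.170 and let go. Closed on n bars it reads 0.026 n
- follower_face (a point): centre of the follower's front face, 13 mm above the bed, axes as the feeder's; the follower is an aluminium block 40 mm long, 46 mm wide, top 96 mm above the table
- follower_knob (a point): grip point on the follower's upright black knob, 22 mm in diameter, on its axis, 122 mm above the table; the knob reaches from 106 to 136 mm above the table, on the block 20 mm behind the follower face
- catch (a joint): how far the catch button is pressed, 0 to 0.010 m; springs back up by itself. About 3 N to start, 6 N at the bottom, plus about 1 N while it holds the follower. Pressed 8 mm or more it frees the follower
- catch_button (a point): centre of the top of the round black catch button, 24 mm in diameter, 94 mm above the table when up, on the feeder's +y side near the rear, pressed straight down. The catch's steel ramp stands between it and the track, top 88 mm above the table
- bar1: cast-glass bar, 26 x 48 x 26 mm, about 0.08 kg, greenish clear glass, all alike; lies on the board at the start. Origin at its centre, long (48 mm) axis = y. Three to five of the five bars are present, the others are None
- bar2: cast-glass bar, 26 x 48 x 26 mm, about 0.08 kg, greenish clear glass, all alike; lies on the board at the start. Origin at its centre, long (48 mm) axis = y. Three to five of the five bars are present, the others are None
- bar3: cast-glass bar, 26 x 48 x 26 mm, about 0.08 kg, greenish clear glass, all alike; lies on the board at the start. Origin at its centre, long (48 mm) axis = y. Three to five of the five bars are present, the others are None
- bar4: cast-glass bar, 26 x 48 x 26 mm, about 0.08 kg, greenish clear glass, all alike; lies on the board at the start. Origin at its centre, long (48 mm) axis = y. Three to five of the five bars are present, the others are None
- bar5: cast-glass bar, 26 x 48 x 26 mm, about 0.08 kg, greenish clear glass, all alike; lies on the board at the start. Origin at its centre, long (48 mm) axis = y. Three to five of the five bars are present, the others are None
- board: plywood board 250 x 270 x 12 mm, fixed, with laths rising another 10 mm along its +x and -y edges; origin under its centre. The bars lie on top, lengthwise within 0.35 rad of the board's y, their ends at least 40 mm from one another's and from the lath
- mat: black rubber mat 170 x 75 x 3 mm, fixed, long side along its x; origin under its centre. The scanner lies on it, nose to about +x
- scanner: bar-shaped hand scanner, 130 x 30 x 30 mm, about 0.14 kg, grey with a black nose and an amber window at the +x end. Origin at its centre, beam along its +x axis, window 65 mm from the origin; always on, no trigger; it scans equally well whichever side is up
- label: striped paper label 56 x 36 mm on the sloped apron on the feeder's -y side (robot's right). Origin at the centre of its face, 40 mm above the table, z = outward normal, to the feeder's -y and 30 degrees up; x along the feeder's x. A level beam square to the feeder's side reads it; up to 0.78 rad (45 degrees) off the normal will do
- bowl: bystander: small terracotta bowl, 96 mm wide, 35 mm high
- spool: bystander: spool of solder, 48 mm in diameter, 40 mm high
- flask: bystander: yellow drinking flask, 72 mm in diameter, 240 mm high

How it is judged:
By the outcome, as a careful person would: the job done as asked, in the order asked, and still so for the second after the job is handed in, with the robot touching nothing.
Of bar1, bar2, bar3, bar4, bar5 only 3 to 5 are there at a start; the rules pass over those that are not, and their reading is None.
At some moment in a run one of scanner, bar1, bar2, bar3, bar4, bar5 may be knocked a few centimetres aside while the robot is not near it.
Once in a run the grip may slacken for a moment while it holds something.
It also fails if it takes over 208 s, if anything falls off the work surface, if the arm or the gripper's body presses on something with over 40 N, if the wrist force passes 120 N, or if a joint passes its speed limit or range.

## Working session

There is one attempt and no reset: what is moved stays moved. The work goes in short steps, Python scripts to look and compute and a tool call to move; the robot and the scene stay as the last step left them, time stands still between calls to the robot, and variables do not carry over. Pictures are saved under pics/ and viewed, at most 14 in all, crops included, and the job is handed in when it is done.

Besides the shell and the picture viewer there is one more tool, called after "Emit:" by a JSON object that holds its "fn" and its "kwargs". carry_out: Moves the arm, as the interface text tells. Shifts and turns lie within -1 to 1; 1 stands for 30 cm of shift or 0.5 rad of turn. Its arguments: {"type":"object","properties":{"rows":{"type":"array","items":{"type":"array"}},"newtons":{"type":"number"}},"required":["rows"]}

```bash
ls; mkdir -p pics
python3 - <<'E'
from station import arm
import cv2,numpy as np
for n in("side","top"):
    p,d=arm.read_camera(n); cv2.imwrite(f"pics/{n}0.png",p[:,:,::-1]); np.savez(f"{n}0.npz",p=p,d=d)
    c=arm.calibration(n);print(n,{k:np.round(v,4).tolist() for k,v in c.items()})
s=arm.observe();print({k:np.round(v,3).tolist() for k,v in s.items()}, arm.grip_point_offset)
E
```

```text
pics
side {'fovy': 57.4036, 'cx': 322.7222, 'cy': 201.093, 'R': [[-0.7411, -0.6714, -0.0084], [-0.5109, 0.5719, -0.6418], [0.4357, -0.4713, -0.7668]], 't': [0.4869, 0.3345, 0.8576]}
top {'fovy': 44.8204, 'cx': 318.1849, 'cy': 202.2143, 'R': [[0.0, -0.9998, -0.0175], [-0.9883, 0.0027, -0.1522], [0.1522, 0.0173, -0.9882]], 't': [0.0802, 0.6195, 1.1754]}
{'time_s': 0.1, 'qpos': [61.007, 19.13, 2.285, 84.008, -0.767, 76.966, -3.351], 'dq': [0.029, 0.01, 0.041, -0.042, 0.023, -0.048, -0.003], 'joint_torque': [0.005, -66.002, 1.371, -40.648, 0.017, 0.009, 0.0], 'ee_pos': [0.257, -0.597, 0.23], 'orientation': [[0.918, 0.396, -0.001], [0.396, -0.918, 0.001], [-0.0, -0.002, -1.0]], 'ft_force': [0.629, -0.439, 0.073], 'moment': [0.042, -0.017, -0.038], 'gripper_force': 0.0, 'width': 0.085} -0.0187
```

View pics/top0.png

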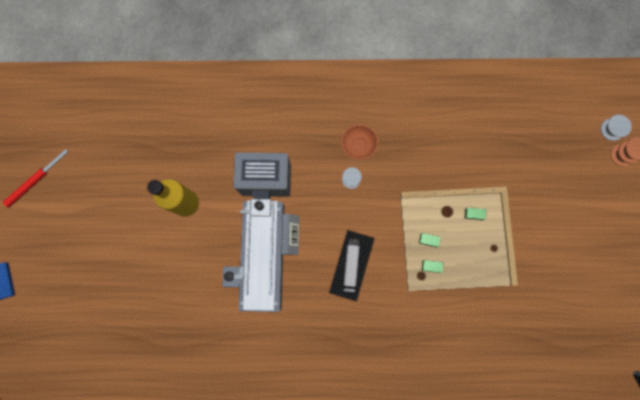

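View pics/side0.png

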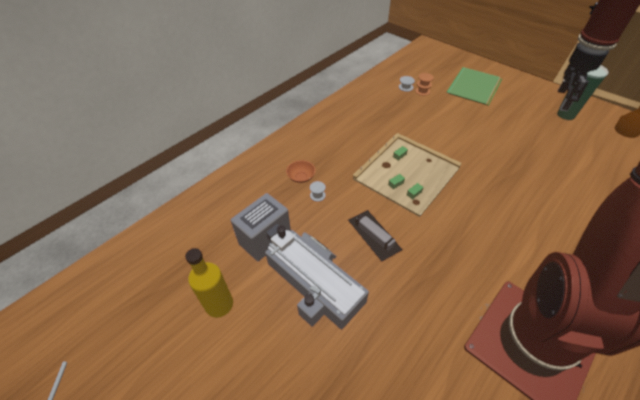

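The top view shows three green bars on the board at about (476,214), (430,240) and (433,267). The knob is at (259,205), the button at (229,276), the label at (294,234) and the scanner at (351,266). The side view agrees with this.

```bash
cat > h.py <<'E'
from station import arm
import cv2,numpy as np
def cal(n):
    c=arm.calibration(n);f=200/np.tan(np.radians(c["fovy"])/2);return f,c["cx"],c["cy"],np.array(c["R"]),np.array(c["t"])
def ray(n,u,v,z):
    f,cx,cy,R,t=cal(n);o=-R.T@t;d=R.T@np.array([(u-cx)/f,(v-cy)/f,1]);return o+d*(z-o[2])/d[2]
def proj(n,X):
    f,cx,cy,R,t=cal(n);c=R@np.asarray(X)+t;return f*c[0]/c[2]+cx,f*c[1]/c[2]+cy
def cloud(n,d):
    f,cx,cy,R,t=cal(n);v,u=np.mgrid[:400,:640];P=np.stack([(u-cx)/f*d,(v-cy)/f*d,d],-1)
    return (P-t)@R
def blobs(m,lo=15):
    k,l,s,c=cv2.connectedComponentsWithStats(m.astype(np.uint8));return [(l==i,s[i,4],c[i]) for i in range(1,k) if s[i,4]>=lo]
def hsv(p): return cv2.cvtColor(p,cv2.COLOR_RGB2HSV).astype(int)
def bars(n,p,z=.038):
    h=hsv(p);m=(h[...,0]>45)&(h[...,0]<85)&(h[...,1]>70)&(h[...,2]>60);out=[]
    for b,a,c in blobs(m,20):
        if a>600: continue
        q=np.argwhere(b)[:,::-1];w=np.array([ray(n,u,v,z)[:2] for u,v in q],np.float32)
        (x,y),sz,an=cv2.minAreaRect(w);sz=np.array(sz)
        if sz[0]<sz[1]: an+=90
        out.append((np.round(c,1),a,np.round([x,y],4),np.round(sz,3),round((an)%180,1),np.round(w.mean(0),4)))
    return out
E
python3 - <<'E'
from h import *
T=np.load("top0.npz");S=np.load("side0.npz");p,d=T["p"],T["d"]
for b in bars("top",p): print("bar",b)
for b in bars("side",S["p"]): print("barS",b)
C=cloud("top",d)
for u,v in[(259,205),(229,276),(294,234),(351,266),(262,260),(476,214),(450,280),(245,250),(262,160),(180,195),(600,330)]:
    print((u,v),np.round(C[v,u],3))
a=p[140:320,215:380];b=cv2.resize(a,None,fx=4.5,fy=3.3*1.0,interpolation=cv2.INTER_CUBIC) if 0 else cv2.resize(a,None,fx=3.3,fy=3.3,interpolation=cv2.INTER_CUBIC)
a2=S["p"][170:340,220:420];b2=cv2.resize(a2,None,fx=3.0,fy=3.0,interpolation=cv2.INTER_CUBIC)
cv2.imwrite("pics/t0c.png",b[:,:,::-1]);cv2.imwrite("pics/s0c.png",b2[:,:,::-1])
E
```

```text
bar (array([475.5, 213.5]), np.int32(173), array([ 0.5914, -0.317 ]), array([0.048, 0.023]), 89.9, array([ 0.5915, -0.317 ], dtype=float32))
bar (array([430.9, 240.5]), np.int32(103), array([ 0.5245, -0.1977]), array([0.045, 0.021]), 75.8, array([ 0.5236, -0.2025], dtype=float32))
bar (array([432.4, 266.3]), np.int32(128), array([ 0.459 , -0.2018]), array([0.044, 0.021]), 82.4, array([ 0.4595, -0.2042], dtype=float32))
barS (array([400.3, 151.2]), np.int32(73), array([ 0.5863, -0.313 ]), array([0.049, 0.025]), 83.1, array([ 0.5866, -0.3123], dtype=float32))
barS (array([396.5, 179.5]), np.int32(91), array([ 0.521 , -0.1957]), array([0.049, 0.026]), 78.8, array([ 0.5211, -0.1957], dtype=float32))
barS (array([415.1, 189.1]), np.int32(99), array([ 0.4551, -0.2003]), array([0.049, 0.027]), 83.1, array([ 0.4552, -0.2002], dtype=float32))
(259, 205) [0.6   0.217 0.136]
(229, 276) [0.436 0.291 0.095]
(294, 234) [0.54  0.14  0.043]
(351, 266) [ 0.46  -0.002  0.031]
(262, 260) [0.474 0.216 0.072]
(476, 214) [ 0.589 -0.317  0.043]
(450, 280) [ 0.426 -0.253  0.011]
(245, 250) [0.499 0.259 0.062]
(262, 160) [0.711 0.213 0.123]
(180, 195) [0.621 0.398 0.154]
(600, 330) [ 0.302 -0.623  0.   ]
```

View pics/t0c.png

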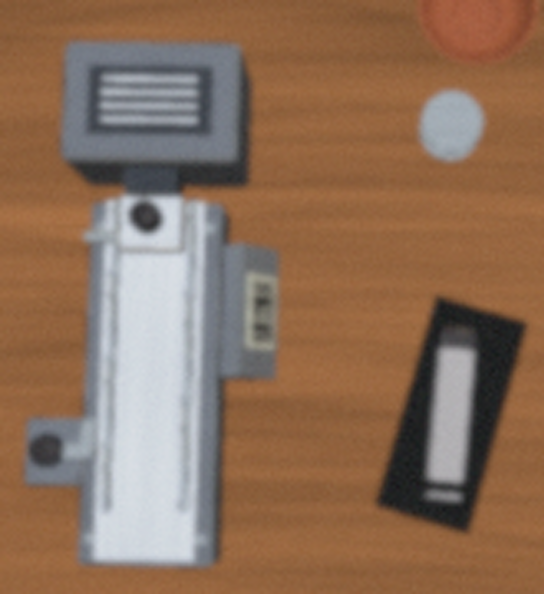

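View pics/s0c.png

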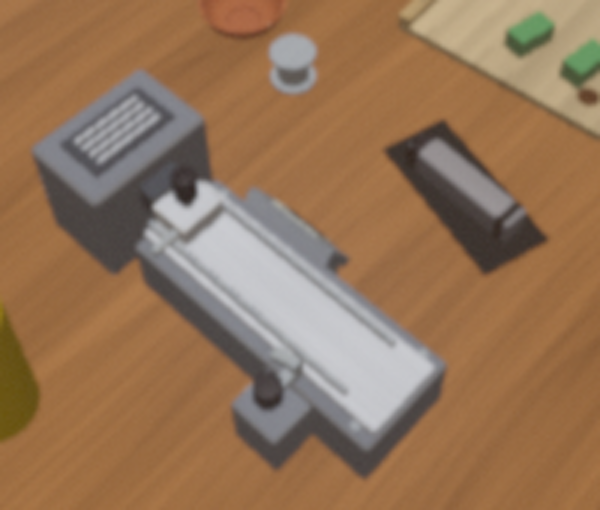

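The crops show the knob, at the head end, and the catch button on the left with its ramp. The label is on the right, and the scanner lies nose away from the robot on its tilted mat. Next I'll measure the feeder frame and the scanner from the depth images.

Run:
```python
from h import *
T=np.load("top0.npz");S=np.load("side0.npz")
for n,D in(("top",T),("side",S)):
    p,d=D["p"],D["d"];C=cloud(n,d);h=hsv(p);ok=d>0
    def rect(name,m,lo=20):
        for b,a,c in blobs(m&ok,lo):
            P=C[b];(x,y),sz,an=cv2.minAreaRect(P[:,:2].astype(np.float32))
            print(n,name,np.round(c),a,"c",np.round([x,y],4),"sz",np.round(sz,3),"an",round(an,1),"mean",np.round(P.mean(0),4),"med",np.round(np.median(P,0),4))
    X,Y,Z=C[...,0],C[...,1],C[...,2]
    near=lambda x,y,r:(abs(X-x)<r)&(abs(Y-y)<r)
    rect("housing",(Z>.113)&near(.71,.213,.12)&(X>.63))
    rect("bed",(Z>.062)&(Z<.076)&near(.47,.217,.19)&(h[...,2]>150),200)
    rect("knob",(Z>.12)&near(.6,.217,.03))
    rect("button",(Z>.085)&near(.436,.291,.025)&(h[...,2]<90))
    rect("scan",(Z>.022)&near(.46,0,.12),100)
    rect("bars",(Z>.028)&near(.52,-.26,.12)&(h[...,0]>45)&(h[...,0]<85),30)
    rect("mat",(h[...,2]<60)&near(.46,0,.15),200)
```

```text
top housing [261. 171.] 1940 c [0.686  0.2169] sz [0.131 0.09 ] an 89.6 mean [0.6849 0.2158 0.1209] med [0.6844 0.2153 0.1209]
top bed [260. 263.] 2799 c [0.4873 0.2211] sz [0.085 0.267] an 88.9 mean [0.4685 0.2205 0.0697] med [0.4669 0.2203 0.0698]
top knob [259. 205.] 73 c [0.6005 0.2183] sz [0.021 0.018] an 45.9 mean [0.5997 0.2177 0.1345] med [0.5999 0.2169 0.1354]
top button [228. 276.] 72 c [0.4355 0.293 ] sz [0.019 0.021] an 0.2 mean [0.4354 0.2928 0.0934] med [0.4355 0.2928 0.0934]
top scan [351. 266.] 623 c [ 0.4625 -0.0038] sz [0.03 0.13] an 84.0 mean [ 0.4618 -0.0035  0.0325] med [ 0.4604 -0.003   0.0326]
top bars [476. 213.] 202 c [ 0.5922 -0.3183] sz [0.047 0.027] an 84.5 mean [ 0.5919 -0.3173  0.037 ] med [ 0.5924 -0.3166  0.0372]
top bars [430. 240.] 198 c [ 0.5255 -0.2003] sz [0.046 0.026] an 78.0 mean [ 0.5257 -0.1996  0.0376] med [ 0.5249 -0.1997  0.0377]
top bars [432. 266.] 199 c [ 0.46   -0.2046] sz [0.047 0.025] an 82.9 mean [ 0.4601 -0.2044  0.0374] med [ 0.4602 -0.2052  0.0375]
top mat [351. 265.] 1039 c [ 0.4641 -0.005 ] sz [0.07  0.164] an 73.5 mean [ 0.4637
[... 372 characters left out ...]
 [0.595  0.2225 0.1317] med [0.5943 0.2228 0.1338]
side button [309. 299.] 84 c [0.4313 0.2948] sz [0.018 0.022] an 42.4 mean [0.4309 0.2961 0.0929] med [0.4302 0.296  0.0936]
side scan [375. 230.] 455 c [ 4.597e-01 -3.000e-04] sz [0.032 0.13 ] an 85.0 mean [0.4564 0.002  0.0311] med [0.4553 0.0027 0.0317]
side bars [400. 151.] 72 c [ 0.5875 -0.3159] sz [0.047 0.024] an 85.8 mean [ 0.5877 -0.3144  0.0358] med [ 0.5882 -0.3143  0.0356]
side bars [397. 179.] 90 c [ 0.5217 -0.1985] sz [0.048 0.025] an 83.6 mean [ 0.5218 -0.1973  0.0363] med [ 0.5218 -0.1979  0.0366]
side bars [415. 189.] 99 c [ 0.4568 -0.2032] sz [0.049 0.025] an 85.8 mean [ 0.4559 -0.2019  0.036 ] med [ 0.4558 -0.2024  0.0362]
```

```bash
cat >> h.py <<'E'
from scipy.spatial.transform import Rotation as Ro
def Ry(a): 
    c,s=np.cos(np.radians(a)),np.sin(np.radians(a));return np.array([[c,s,0],[s,-c,0],[0,0,-1.]])
def plan(calls,start=None):
    """calls: list of lists of (x,y,z,yaw); each inner list is one call"""
    s=arm.observe();p,R=(np.array(s["ee_pos"]),np.array(s["orientation"])) if start is None else (np.array(start[:3]),Ry(start[3]))
    if start is None: print("t",round(s["time_s"],2),"p",np.round(p,4),"yaw",round(float(np.degrees(np.arctan2(R[1,0],R[0,0]))),2),"q",np.round(s["qpos"],0),"w",round(s["width"],4),"F",np.round(s["ft_force"],1))
    for wp in calls:
        for w in wp:
            q=np.array(w[:3],float);Q=Ry(w[3]);sh=R.T@(q-p)/.3;tu=Ro.from_matrix(R.T@Q).as_rotvec()/.5
            print(np.round(sh,3).tolist(),np.round(tu,3).tolist(),"rows>=",int(max(np.ceil(np.linalg.norm(sh)*6),np.ceil(np.linalg.norm(tu)*.5/.15))))
        print('--');p,R=q,Q
O=np.array([.5390,.2207]);YA=-.9
def fe(x,y,z,yaw):
    c,s=np.cos(np.radians(YA)),np.sin(np.radians(YA));return (O[0]+c*x-s*y,O[1]+s*x+c*y,z,yaw)
E
python3 - <<'E'
from h import *
a=-.9
plan([[(.42,-.36,.25,a)],[(.51,-.08,.25,a)],[(.5989,.2198,.20,a)],[fe(.06,0,.105,a)],[fe(.04,0,.105,a),fe(-.109,0,.105,a)],[fe(-.109,0,.2,a)]])
E
```

```text
t 0.1 p [ 0.257  -0.5966  0.2305] yaw 23.31 q [61. 19.  2. 84. -1. 77. -3.] w 0.0853 F [ 0.6 -0.4  0.1]
[0.811, -0.509, -0.064] [-0.003, 0.001, 0.845] rows>= 6
--
[0.285, -0.938, 0.0] [0.0, 0.0, 0.0] rows>= 6
--
[0.281, -1.004, 0.167] [0.0, 0.0, 0.0] rows>= 7
--
[0.0, 0.0, 0.317] [0.0, 0.0, 0.0] rows>= 2
--
[-0.067, -0.0, 0.0] [0.0, 0.0, 0.0] rows>= 1
[-0.563, -0.0, 0.0] [0.0, 0.0, 0.0] rows>= 4
--
[0.0, 0.0, -0.317] [0.0, 0.0, 0.0] rows>= 2
--
```

Emit:
{"fn": "carry_out", "kwargs": {"rows": [[[0.4,-0.25,-0.064],[0,0,0.42],0.2],[[0.811,-0.509,-0.064],[-0.003,0.001,0.845],0.2],[[0.811,-0.509,-0.064],[-0.003,0.001,0.845],0.2],[[0.811,-0.509,-0.064],[-0.003,0.001,0.845],0.2],[[0.811,-0.509,-0.064],[-0.003,0.001,0.845],0.2],[[0.811,-0.509,-0.064],[-0.003,0.001,0.845],0.2],[[0.811,-0.509,-0.064],[-0.003,0.001,0.845],0.2],[[0.811,-0.509,-0.064],[-0.003,0.001,0.845],0.2],[[0.811,-0.509,-0.064],[-0.003,0.001,0.845],0.2]]}}

```text
time_s: 1.0
ee_pos: [0.4192, -0.3615, 0.2502]
orientation: [[1.0, -0.017, -0.0], [-0.017, -1.0, -0.001], [-0.0, 0.001, -1.0]]
ft_force: [0.2, -1.0, 0.2]
width: 0.0511
gripper_force: 0.0
```

Emit:
{"fn": "carry_out", "kwargs": {"rows": [[[0.285,-0.938,0],[0,0,0],0.1],[[0.285,-0.938,0],[0,0,0],0.1],[[0.285,-0.938,0],[0,0,0],0.1],[[0.285,-0.938,0],[0,0,0],0.1],[[0.285,-0.938,0],[0,0,0],0.1],[[0.285,-0.938,0],[0,0,0],0.1],[[0.285,-0.938,0],[0,0,0],0.1],[[0.285,-0.938,0],[0,0,0],0.1],[[0.285,-0.938,0],[0,0,0],0.1]]}}

```text
time_s: 1.9
ee_pos: [0.5097, -0.0828, 0.2499]
orientation: [[1.0, -0.019, 0.0], [-0.019, -1.0, -0.002], [0.0, 0.002, -1.0]]
ft_force: [-0.2, 0.1, -0.4]
width: 0.0472
gripper_force: 0.0
```

Run:
```python
from h import *
a=-.9
plan([[fe(.06,0,.20,a)],[fe(.06,0,.105,a)]])
```

```text
t 1.9 p [ 0.5097 -0.0828  0.2499] yaw -1.09 q [ 23.   4. -19. 100.   1.  76. -88.] w 0.0472 F [-0.2  0.1 -0.4]
[0.278, -1.014, 0.165] [0.004, -0.0, -0.007] rows>= 7
--
[0.0, 0.0, 0.317] [0.0, 0.0, 0.0] rows>= 2
--
```

Emit:
{"fn": "carry_out", "kwargs": {"rows": [[[0.28,-1.0,0.16],[0,0,0],0.1],[[0.28,-1.0,0.16],[0,0,0],0.1],[[0.28,-1.0,0.16],[0,0,0],0.1],[[0.28,-1.0,0.16],[0,0,0],0.1],[[0.28,-1.0,0.16],[0,0,0],0.1],[[0.28,-1.0,0.16],[0,0,0],0.1],[[0.28,-1.0,0.16],[0,0,0],0.1],[[0.28,-1.0,0.16],[0,0,0],0.1],[[0.28,-1.0,0.16],[0,0,0],0.1],[[0.28,-1.0,0.16],[0,0,0],0.1],[[0.28,-1.0,0.16],[0,0,0],0.1]]}}

```text
time_s: 3.0
ee_pos: [0.5994, 0.2159, 0.2023]
orientation: [[1.0, -0.019, 0.002], [-0.019, -1.0, -0.002], [0.002, 0.002, -1.0]]
ft_force: [0.2, -0.6, 0.0]
width: 0.0472
gripper_force: 0.0
```

Run:
```python
from h import *
a=-.9
plan([[fe(.06,0,.105,a)]])
```

```text
t 3.0 p [0.5994 0.2159 0.2023] yaw -1.07 q [  -1.   21.  -30.   87.   11.   75. -123.] w 0.0472 F [ 0.2 -0.6  0. ]
[-0.002, -0.013, 0.324] [0.004, -0.003, -0.006] rows>= 2
--
```

Emit:
{"fn": "carry_out", "kwargs": {"rows": [[[-0.002,-0.01,0.1],[0.003,-0.003,0],0.1],[[-0.002,-0.01,0.2],[0.003,-0.003,0],0.1],[[-0.002,-0.01,0.28],[0.003,-0.003,0],0.1],[[-0.002,-0.01,0.324],[0.003,-0.003,0],0.1],[[-0.002,-0.01,0.324],[0.003,-0.003,0],0.1],[[-0.002,-0.01,0.324],[0.003,-0.003,0],-0.7],[[-0.002,-0.01,0.324],[0.003,-0.003,0],-0.7],[[-0.002,-0.01,0.324],[0.003,-0.003,0],-0.7],[[-0.002,-0.01,0.324],[0.003,-0.003,0],-0.7],[[-0.002,-0.01,0.324],[0.003,-0.003,0],-0.7],[[-0.002,-0.01,0.324],[0.003,-0.003,0],-0.7]], "newtons": 60}}

```text
time_s: 4.1
ee_pos: [0.5993, 0.2192, 0.1067]
orientation: [[1.0, -0.017, 0.001], [-0.017, -1.0, -0.002], [0.001, 0.002, -1.0]]
ft_force: [-3.5, -6.5, 6.3]
width: 0.0206
gripper_force: 58.9
```

Run:
```python
from h import *
s=arm.observe();print(s["gripper_force"],s["ft_force"],s["width"])
a=-.9
p=s["ee_pos"];c=.99988;
plan([[(p[0]-.170*c,p[1]+.170*.0157,p[2],a)]])
```

```text
58.9040207862854 [-3.51726479 -6.51361136  6.31443715] 0.0205562453715547
t 4.1 p [0.5993 0.2192 0.1067] yaw -1.0 q [  -2.   26.  -29.   93.   14.   65. -125.] w 0.0206 F [-3.5 -6.5  6.3]
[-0.567, 0.001, -0.001] [0.004, -0.002, -0.003] rows>= 4
--
```

Emit:
{"fn": "carry_out", "kwargs": {"rows": [[[-0.06,0,0],[0,0,0],-0.7],[[-0.12,0,0],[0,0,0],-0.7],[[-0.18,0,0],[0,0,0],-0.7],[[-0.24,0,0],[0,0,0],-0.7],[[-0.3,0,0],[0,0,0],-0.7],[[-0.36,0,0],[0,0,0],-0.7],[[-0.42,0,0],[0,0,0],-0.7],[[-0.48,0,0],[0,0,0],-0.7],[[-0.52,0,0],[0,0,0],-0.7],[[-0.55,0,0],[0,0,0],-0.7],[[-0.567,0,0],[0,0,0],-0.7],[[-0.567,0,0],[0,0,0],-0.7],[[-0.567,0,0],[0,0,0],-0.7],[[-0.567,0,0],[0,0,0],-0.7],[[-0.567,0,0],[0,0,0],-0.7]]}}

```text
time_s: 5.6
ee_pos: [0.4313, 0.2219, 0.1067]
orientation: [[1.0, -0.018, 0.005], [-0.018, -1.0, -0.001], [0.005, 0.001, -1.0]]
ft_force: [8.3, -8.7, -0.4]
width: 0.0202
gripper_force: 60.9
```

Run:
```python
from h import *
s=arm.observe();print(s["gripper_force"],s["ft_force"],s["width"],np.array(s["ee_pos"])-[.5993,.2192,.1067],np.round(s["qpos"]))
```

```text
60.907044410705566 [ 8.2741245  -8.70133174 -0.44460301] 0.02022434407287402 [-1.67954122e-01  2.74457873e-03 -4.99920065e-05] [  -0.    9.  -34.  114.    6.   59. -128.]
```

Emit:
{"fn": "carry_out", "kwargs": {"rows": [[[-0.008,0,0],[0,0,0],-0.7],[[-0.008,0,0],[0,0,0],-0.7],[[-0.008,0,0],[0,0,0],-0.7],[[0.008,0,0],[0,0,0],-0.7],[[0.008,0,0],[0,0,0],-0.7],[[0.008,0,0],[0,0,0],-0.7]]}}

```text
time_s: 6.2
ee_pos: [0.4339, 0.2219, 0.1067]
orientation: [[1.0, -0.018, 0.005], [-0.018, -1.0, -0.001], [0.005, 0.001, -1.0]]
ft_force: [7.8, -6.6, -1.1]
width: 0.0204
gripper_force: 60.8
```

Emit:
{"fn": "carry_out", "kwargs": {"rows": [[[0,0,0],[0,0,0],0.1],[[0,0,0],[0,0,0],0.1],[[0,0,0],[0,0,0],0.1],[[0,0,0],[0,0,0],0.1],[[0,0,-0.15],[0,0,0],0.1],[[0,0,-0.3],[0,0,0],0.1],[[0,0,-0.4],[0,0,0],0.1],[[0,0,-0.4],[0,0,0],0.1],[[0,0,-0.4],[0,0,0],0.1]]}}

```text
time_s: 7.1
ee_pos: [0.4309, 0.2239, 0.2251]
orientation: [[1.0, -0.015, 0.0], [-0.015, -1.0, 0.0], [0.0, -0.0, -1.0]]
ft_force: [-0.1, -0.3, 0.4]
width: 0.047
gripper_force: 0.0
```

Run:
```python
from h import *
plan([[(.46,.02,.22,28)],[(.4584,-.20,.22,56)],[(.4584,-.2039,.18,84)]])
p,d=arm.read_camera("side");C=cloud("side",d);h=hsv(p)
X,Y,Z=C[...,0],C[...,1],C[...,2]
for b,a,c in blobs((Z>.118)&(Z<.145)&(abs(Y-.22)<.04)&(X<.63)&(h[...,2]<90)&(d>0)): print(a,c,np.round(np.median(C[b],0),4))
for b in bars("side",p):print(b)
cv2.imwrite("pics/s1.png",p[:,:,::-1])
```

```text
t 7.1 p [0.4309 0.2239 0.2251] yaw -0.89 q [   1.    2.  -34.  105.    1.   73. -124.] w 0.047 F [-0.1 -0.3  0.4]
[0.107, 0.678, 0.017] [-0.001, -0.001, -1.008] rows>= 5
--
[-0.349, 0.645, 0.0] [0.0, 0.0, -0.977] rows>= 5
--
[-0.011, 0.007, 0.133] [0.0, 0.0, -0.977] rows>= 4
--
51 [329.43137255 270.82352941] [0.429  0.2271 0.1347]
(array([400.3, 151.5]), np.int32(82), array([ 0.5858, -0.3111]), array([0.053, 0.028]), 86.1, array([ 0.5857, -0.311 ], dtype=float32))
(array([396.4, 179.7]), np.int32(97), array([ 0.5206, -0.1944]), array([0.051, 0.028]), 78.8, array([ 0.5208, -0.1945], dtype=float32))
(array([415.1, 189.2]), np.int32(101), array([ 0.4552, -0.2003]), array([0.049, 0.027]), 86.2, array([ 0.455 , -0.1998], dtype=float32))
```

View pics/s1.png

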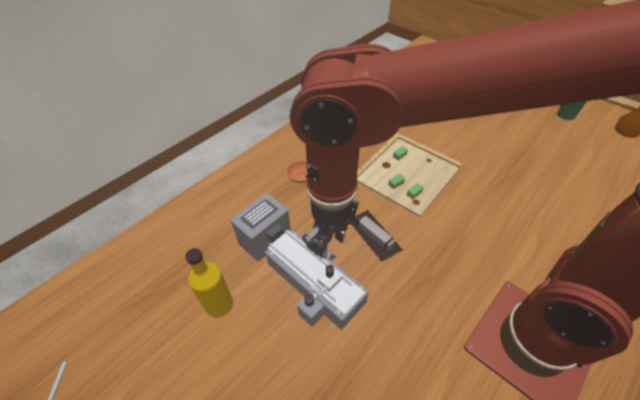

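The side view shows the knob held back at (329,271), having travelled about 165 mm, so the follower is on its catch. The bars are unmoved. Going to the first bar.

Emit:
{"fn": "carry_out", "kwargs": {"rows": [[[0.03,0.17,0],[0,0,-0.25],0.1],[[0.06,0.34,0],[0,0,-0.5],0.1],[[0.08,0.51,0],[0,0,-0.75],0.1],[[0.107,0.678,0.017],[0,0,-1.0],0.1],[[0.107,0.678,0.017],[0,0,-1.0],0.1],[[0.107,0.678,0.017],[0,0,-1.0],0.1],[[0.107,0.678,0.017],[0,0,-1.0],0.1]]}}

```text
time_s: 7.85
ee_pos: [0.459, 0.0196, 0.2183]
orientation: [[0.886, 0.464, -0.003], [0.464, -0.886, 0.001], [-0.003, -0.002, -1.0]]
ft_force: [0.2, 0.6, -0.9]
width: 0.0469
gripper_force: 0.0
```

Emit:
{"fn": "carry_out", "kwargs": {"rows": [[[-0.09,0.16,0],[0,0,-0.25],0.1],[[-0.17,0.32,0],[0,0,-0.5],0.1],[[-0.26,0.48,0],[0,0,-0.75],0.1],[[-0.349,0.645,0.0],[0,0,-0.977],0.1],[[-0.349,0.645,0.0],[0,0,-0.977],0.1],[[-0.349,0.645,0.0],[0,0,-0.977],0.1],[[-0.349,0.645,0.0],[0,0,-0.977],0.1]]}}

```text
time_s: 8.55
ee_pos: [0.4573, -0.1989, 0.2188]
orientation: [[0.563, 0.827, -0.002], [0.827, -0.563, 0.001], [0.0, -0.002, -1.0]]
ft_force: [-0.5, 0.8, 0.6]
width: 0.047
gripper_force: 0.0
```

Emit:
{"fn": "carry_out", "kwargs": {"rows": [[[-0.011,0.007,0.2],[0,0,-0.5],0.1],[[-0.011,0.007,0.2],[0,0,-0.977],0.1],[[-0.011,0.007,0.2],[0,0,-0.977],0.1],[[-0.011,0.007,0.2],[0,0,-0.977],0.1],[[-0.011,0.007,0.2],[0,0,-0.977],0.1],[[-0.011,0.007,0.2],[0,0,-0.977],0.1]]}}

```text
time_s: 9.15
ee_pos: [0.4574, -0.2025, 0.1596]
orientation: [[0.109, 0.994, -0.001], [0.994, -0.109, 0.001], [0.0, -0.001, -1.0]]
ft_force: [-0.6, 0.9, 0.1]
width: 0.0468
gripper_force: 0.0
```

Run:
```python
from h import *
plan([[(.4584,-.2039,.016,84.3)]])
```

```text
t 9.15 p [ 0.4574 -0.2025  0.1596] yaw 83.76 q [ 27.   5.  -9. 109.   1.  65.  12.] w 0.0468 F [-0.6  0.9  0.1]
[-0.004, 0.004, 0.479] [-0.001, -0.001, -0.019] rows>= 3
--
```

Emit:
{"fn": "carry_out", "kwargs": {"rows": [[[-0.004,0.004,0.15],[0,0,0],0.1],[[-0.004,0.004,0.3],[0,0,0],0.1],[[-0.004,0.004,0.4],[0,0,0],0.1],[[-0.004,0.004,0.45],[0,0,0],0.1],[[-0.004,0.004,0.475],[0,0,0],0.1],[[-0.004,0.004,0.475],[0,0,0],0.1],[[-0.004,0.004,0.475],[0,0,0],-0.6],[[-0.004,0.004,0.475],[0,0,0],-0.6],[[-0.004,0.004,0.475],[0,0,0],-0.6],[[-0.004,0.004,0.475],[0,0,0],-0.6],[[-0.004,0.004,0.475],[0,0,0],-0.6],[[-0.004,0.004,0.475],[0,0,0],-0.6]], "newtons": 50}}

```text
time_s: 10.35
ee_pos: [0.459, -0.2057, 0.0185]
orientation: [[0.109, 0.994, 0.002], [0.994, -0.109, -0.001], [-0.0, 0.002, -1.0]]
ft_force: [-1.1, 0.9, 7.5]
width: 0.0248
gripper_force: 49.3
```

Run:
```python
from h import *
s=arm.observe();print(s["gripper_force"],s["width"],s["ft_force"],s["ee_pos"][2])
plan([[(.4584,-.2039,.10,84.3),(.4584,-.2039,.18,84.3),(.50,.06,.18,89.1)],[fe(.048,0,.16,89.1)]])
```

```text
49.30619180202484 0.024829241506882514 [-1.10748516  0.94962133  7.50442844] 0.01846483665244958
t 10.35 p [ 0.459  -0.2057  0.0185] yaw 83.72 q [ 27.  15.  -9. 116.   3.  48.  10.] w 0.0248 F [-1.1  0.9  7.5]
[0.006, -0.002, -0.272] [0.003, 0.001, -0.02] rows>= 2
[0.006, -0.002, -0.538] [0.003, 0.001, -0.02] rows>= 4
[0.895, 0.04, -0.539] [0.003, 0.001, -0.188] rows>= 7
--
[0.538, 0.282, 0.067] [0.0, 0.0, 0.0] rows>= 4
--
```

Emit:
{"fn": "carry_out", "kwargs": {"rows": [[[0.006,-0.002,-0.1],[0,0,0],-0.6],[[0.006,-0.002,-0.27],[0,0,0],-0.6],[[0.006,0,-0.4],[0,0,-0.02],-0.6],[[0.08,0,-0.54],[0,0,-0.02],-0.6],[[0.2,0,-0.54],[0,0,-0.05],-0.6],[[0.32,0.01,-0.54],[0,0,-0.08],-0.6],[[0.44,0.02,-0.54],[0,0,-0.1],-0.6],[[0.56,0.02,-0.54],[0,0,-0.13],-0.6],[[0.68,0.03,-0.54],[0,0,-0.15],-0.6],[[0.8,0.03,-0.54],[0,0,-0.17],-0.6],[[0.895,0.04,-0.54],[0,0,-0.188],-0.6],[[0.895,0.04,-0.54],[0,0,-0.188],-0.6],[[0.895,0.04,-0.54],[0,0,-0.188],-0.6]]}}

```text
time_s: 11.65
ee_pos: [0.4992, 0.0604, 0.1792]
orientation: [[0.014, 1.0, -0.001], [1.0, -0.014, -0.0], [-0.0, -0.001, -1.0]]
ft_force: [-0.1, -1.1, -1.0]
width: 0.0251
gripper_force: 49.7
```

Emit:
{"fn": "carry_out", "kwargs": {"rows": [[[0.11,0.06,0.01],[0,0,0],-0.6],[[0.22,0.12,0.02],[0,0,0],-0.6],[[0.33,0.18,0.03],[0,0,0],-0.6],[[0.44,0.24,0.05],[0,0,0],-0.6],[[0.538,0.282,0.067],[0,0,0],-0.6],[[0.538,0.282,0.067],[0,0,0],-0.6],[[0.538,0.282,0.067],[0,0,0],-0.6],[[0.538,0.282,0.067],[0,0,0],-0.6]]}}

```text
time_s: 12.45
ee_pos: [0.5867, 0.218, 0.159]
orientation: [[0.018, 1.0, -0.001], [1.0, -0.018, -0.001], [-0.001, -0.001, -1.0]]
ft_force: [0.0, -0.4, -0.6]
width: 0.0251
gripper_force: 49.6
```

Run:
```python
from h import *
s=arm.observe();print(s["gripper_force"],s["width"],s["ft_force"])
plan([[fe(.048,0,.10,89.1),fe(.048,0,.078,89.1)]])
```

```text
49.6411406993866 0.025080565035296373 [ 0.04977079 -0.40639125 -0.59038045]
t 12.45 p [0.5867 0.218  0.159 ] yaw 88.98 q [ -3.  21. -27.  91.  10.  70. -33.] w 0.0251 F [ 0.  -0.4 -0.6]
[0.007, 0.001, 0.197] [-0.001, 0.002, -0.004] rows>= 2
[0.007, 0.001, 0.27] [-0.001, 0.002, -0.004] rows>= 2
--
```

Emit:
{"fn": "carry_out", "kwargs": {"rows": [[[0.0,0.001,0.1],[0,0,0],-0.6],[[0.0,0.001,0.19],[0,0,0],-0.6],[[0.0,0.001,0.22],[0,0,0],-0.6],[[0.0,0.001,0.24],[0,0,0],-0.6],[[0.0,0.001,0.255],[0,0,0],-0.6],[[0.0,0.001,0.265],[0,0,0],-0.6],[[0.0,0.001,0.27],[0,0,0],-0.6],[[0.0,0.001,0.27],[0,0,0],-0.6]]}}

```text
time_s: 13.25
ee_pos: [0.5868, 0.2203, 0.0784]
orientation: [[0.015, 1.0, -0.0], [1.0, -0.015, 0.0], [0.0, -0.0, -1.0]]
ft_force: [0.3, -0.3, -1.3]
width: 0.0246
gripper_force: 49.6
```

Run:
```python
from h import *
s=arm.observe();print(s["gripper_force"],s["width"],np.round(s["ft_force"],2),np.round(s["ee_pos"],4))
p,d=arm.read_camera("side");cv2.imwrite("pics/s2.png",cv2.resize(p[180:330,230:390],None,fx=3.7,fy=3.7,interpolation=cv2.INTER_CUBIC)[:,:,::-1])
```

```text
49.64271783828735 0.02458134748096535 [ 0.27 -0.33 -1.34] [0.5868 0.2203 0.0784]
```

View pics/s2.png

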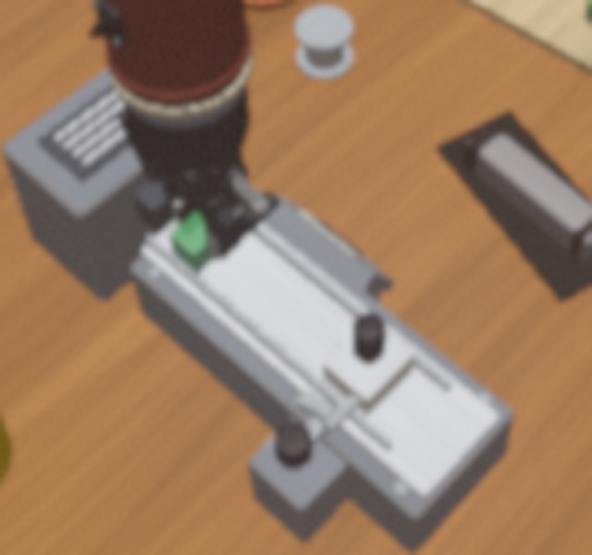

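The crop shows the bar between the rails near the head at about (190,235). It went below the rail tops without contact, so I'll release it.

Emit:
{"fn": "carry_out", "kwargs": {"rows": [[[0,0,0.005],[0,0,0],-0.6],[[0,0,0.005],[0,0,0],-0.3],[[0,0,0.005],[0,0,0],-0.2],[[0,0,0.005],[0,0,0],-0.2],[[0,0,0.005],[0,0,0],-0.2],[[0,0,-0.1],[0,0,0],-0.2],[[0,0,-0.25],[0,0,0],-0.1],[[0,0,-0.35],[0,0,0],0.1],[[0,0,-0.35],[0,0,0],0.1],[[0,0,-0.35],[0,0,0],0.1]]}}

```text
time_s: 14.3
ee_pos: [0.587, 0.2203, 0.1837]
orientation: [[0.016, 1.0, 0.001], [1.0, -0.016, 0.0], [0.0, 0.001, -1.0]]
ft_force: [0.0, -0.3, -0.3]
width: 0.0468
gripper_force: 0.0
```

Run:
```python
from h import *
for n in("top","side"):
    p,d=arm.read_camera(n);C=cloud(n,d);h=hsv(p);X,Y,Z=[C[...,i] for i in range(3)]
    for b,a,c in blobs((h[...,0]>45)&(h[...,0]<85)&(h[...,1]>60)&(d>0)&(Z>.026)&(X>.35)&(X<.75),20):
        P=C[b];print(n,a,np.round(c),np.round(cv2.minAreaRect(P[:,:2].astype(np.float32))[0],4),np.round(np.median(P,0),4))
plan([[(.55,-.02,.18,80.8)],[(.5236,-.1994,.16,80.8)],[(.5236,-.1994,.0175,80.8)]])
```

```text
top 202 [475. 213.] [ 0.5921 -0.3182] [ 0.5924 -0.3165  0.0379]
top 195 [430. 240.] [ 0.5258 -0.2002] [ 0.525  -0.2005  0.0372]
side 73 [400. 151.] [ 0.5876 -0.3148] [ 0.5864 -0.3134  0.0361]
side 93 [396. 180.] [ 0.5223 -0.1981] [ 0.5211 -0.1971  0.0366]
side 154 [286. 242.] [0.583  0.2228] [0.5814 0.2231 0.0952]
t 14.4 p [0.5861 0.2198 0.1818] yaw 89.11 q [ -3.  20. -27.  90.  10.  72. -33.] w 0.047 F [-0.1  0.5 -0.9]
[-0.801, -0.108, 0.007] [-0.005, 0.001, 0.29] rows>= 5
--
[-0.604, 0.009, 0.067] [0.0, 0.0, 0.0] rows>= 4
--
[0.0, 0.0, 0.475] [0.0, 0.0, 0.0] rows>= 3
--
```

Emit:
{"fn": "carry_out", "kwargs": {"rows": [[[-0.4,-0.05,0],[0,0,0.15],0.1],[[-0.801,-0.108,0.007],[0,0,0.29],0.1],[[-0.801,-0.108,0.007],[0,0,0.29],0.1],[[-0.801,-0.108,0.007],[0,0,0.29],0.1],[[-0.801,-0.108,0.007],[0,0,0.29],0.1],[[-0.801,-0.108,0.007],[0,0,0.29],0.1],[[-0.801,-0.108,0.007],[0,0,0.29],0.1],[[-0.801,-0.108,0.007],[0,0,0.29],0.1]]}}

```text
time_s: 15.2
ee_pos: [0.5503, -0.0182, 0.1801]
orientation: [[0.158, 0.987, -0.002], [0.987, -0.158, 0.001], [0.001, -0.002, -1.0]]
ft_force: [-1.0, 0.5, 0.2]
width: 0.0469
gripper_force: 0.0
```

Emit:
{"fn": "carry_out", "kwargs": {"rows": [[[-0.604,0.009,0.067],[0,0,0],0.1],[[-0.604,0.009,0.067],[0,0,0],0.1],[[-0.604,0.009,0.067],[0,0,0],0.1],[[-0.604,0.009,0.067],[0,0,0],0.1],[[-0.604,0.009,0.067],[0,0,0],0.1],[[-0.604,0.009,0.067],[0,0,0],0.1],[[-0.604,0.009,0.067],[0,0,0],0.1]]}}

```text
time_s: 15.9
ee_pos: [0.5251, -0.1964, 0.1606]
orientation: [[0.157, 0.988, -0.001], [0.988, -0.157, 0.001], [0.001, -0.001, -1.0]]
ft_force: [0.3, 1.0, -0.3]
width: 0.0472
gripper_force: 0.0
```

Run:
```python
from h import *
plan([[(.5238,-.1994,.018,80.8)]])
```

```text
t 15.9 p [ 0.5251 -0.1964  0.1606] yaw 81.0 q [ 27.  12. -13. 101.   3.  67.   5.] w 0.0472 F [ 0.3  1.  -0.3]
[-0.011, -0.002, 0.475] [-0.002, -0.002, 0.007] rows>= 3
--
```

Emit:
{"fn": "carry_out", "kwargs": {"rows": [[[-0.004,-0.002,0.15],[0,0,0],0.1],[[-0.004,-0.002,0.3],[0,0,0],0.1],[[-0.004,-0.002,0.4],[0,0,0],0.1],[[-0.004,-0.002,0.45],[0,0,0],0.1],[[-0.004,-0.002,0.472],[0,0,0],0.1],[[-0.004,-0.002,0.472],[0,0,0],0.1],[[-0.004,-0.002,0.472],[0,0,0],-0.6],[[-0.004,-0.002,0.472],[0,0,0],-0.6],[[-0.004,-0.002,0.472],[0,0,0],-0.6],[[-0.004,-0.002,0.472],[0,0,0],-0.6],[[-0.004,-0.002,0.472],[0,0,0],-0.6],[[-0.004,-0.002,0.472],[0,0,0],-0.6]], "newtons": 50}}

```text
time_s: 17.1
ee_pos: [0.5249, -0.2002, 0.0211]
orientation: [[0.16, 0.987, 0.002], [0.987, -0.16, -0.001], [-0.0, 0.003, -1.0]]
ft_force: [-1.0, 1.5, 7.2]
width: 0.0253
gripper_force: 49.3
```

Run:
```python
from h import *
s=arm.observe();print(s["gripper_force"],s["width"],s["ft_force"])
plan([[(.5238,-.1994,.10,80.8),(.5238,-.1994,.18,80.8),(.53,.05,.18,89.1)],[fe(.001,0,.16,89.1)]])
```

```text
49.29649293422699 0.025297635176965934 [-1.03676552  1.45859053  7.238072  ]
t 17.1 p [ 0.5249 -0.2002  0.0211] yaw 80.8 q [ 27.  21. -12. 108.   6.  51.   3.] w 0.0253 F [-1.   1.5  7.2]
[0.002, -0.003, -0.263] [0.005, 0.001, 0.0] rows>= 2
[0.002, -0.003, -0.53] [0.005, 0.001, 0.0] rows>= 4
[0.826, -0.115, -0.53] [0.005, 0.001, -0.29] rows>= 6
--
[0.569, 0.024, 0.067] [0.0, 0.0, 0.0] rows>= 4
--
```

Emit:
{"fn": "carry_out", "kwargs": {"rows": [[[0.002,-0.002,-0.1],[0,0,0],-0.6],[[0.002,-0.002,-0.26],[0,0,0],-0.6],[[0.01,-0.002,-0.4],[0,0,0],-0.6],[[0.08,-0.01,-0.53],[0,0,-0.02],-0.6],[[0.2,-0.03,-0.53],[0,0,-0.06],-0.6],[[0.32,-0.04,-0.53],[0,0,-0.1],-0.6],[[0.44,-0.06,-0.53],[0,0,-0.15],-0.6],[[0.56,-0.08,-0.53],[0,0,-0.2],-0.6],[[0.68,-0.09,-0.53],[0,0,-0.24],-0.6],[[0.78,-0.11,-0.53],[0,0,-0.28],-0.6],[[0.826,-0.115,-0.53],[0,0,-0.29],-0.6],[[0.826,-0.115,-0.53],[0,0,-0.29],-0.6],[[0.826,-0.115,-0.53],[0,0,-0.29],-0.6]]}}

```text
time_s: 18.4
ee_pos: [0.5292, 0.0488, 0.1784]
orientation: [[0.017, 1.0, -0.0], [1.0, -0.017, -0.001], [-0.001, -0.0, -1.0]]
ft_force: [-0.1, -0.5, -1.6]
width: 0.0245
gripper_force: 48.7
```

Emit:
{"fn": "carry_out", "kwargs": {"rows": [[[0.11,0.01,0.01],[0,0,0],-0.6],[[0.22,0.01,0.02],[0,0,0],-0.6],[[0.33,0.02,0.03],[0,0,0],-0.6],[[0.45,0.02,0.05],[0,0,0],-0.6],[[0.569,0.024,0.067],[0,0,0],-0.6],[[0.569,0.024,0.067],[0,0,0],-0.6],[[0.569,0.024,0.067],[0,0,0],-0.6],[[0.569,0.024,0.067],[0,0,0],-0.6]]}}

```text
time_s: 19.2
ee_pos: [0.5397, 0.2182, 0.158]
orientation: [[0.019, 1.0, -0.001], [1.0, -0.019, -0.001], [-0.001, -0.001, -1.0]]
ft_force: [0.7, -1.7, -1.1]
width: 0.0243
gripper_force: 48.7
```

Run:
```python
from h import *
s=arm.observe();print(s["gripper_force"],s["width"],s["ft_force"])
plan([[fe(.001,0,.10,89.1),fe(.001,0,.0805,89.1)]])
p,d=arm.read_camera("side");C=cloud("side",d);h=hsv(p);Z=C[...,2]
for b,a,c in blobs((h[...,0]>45)&(h[...,0]<85)&(h[...,1]>60)&(d>0)&(Z>.026)&(C[...,0]>.35)&(C[...,0]<.75),10): print(a,np.round(c),np.round(C[b].min(0),4),np.round(C[b].max(0),4))
```

```text
48.68668735027313 0.024340346858656606 [ 0.72298183 -1.65191119 -1.05426654]
t 19.2 p [0.5397 0.2182 0.158 ] yaw 88.93 q [ -1.  17. -30.  98.   9.  68. -34.] w 0.0243 F [ 0.7 -1.7 -1.1]
[0.009, 0.001, 0.193] [-0.001, 0.002, -0.006] rows>= 2
[0.009, 0.001, 0.258] [-0.001, 0.002, -0.006] rows>= 2
--
73 [400. 151.] [ 0.5763 -0.3401  0.0289] [ 0.6005 -0.2899  0.0403]
238 [289. 239.] [0.518  0.2096 0.0873] [0.595  0.246  0.2291]
```

Emit:
{"fn": "carry_out", "kwargs": {"rows": [[[0.0,0.001,0.1],[0,0,0],-0.6],[[0.0,0.001,0.18],[0,0,0],-0.6],[[0.0,0.001,0.21],[0,0,0],-0.6],[[0.0,0.001,0.23],[0,0,0],-0.6],[[0.0,0.001,0.245],[0,0,0],-0.6],[[0.0,0.001,0.252],[0,0,0],-0.6],[[0.0,0.001,0.258],[0,0,0],-0.6],[[0.0,0.001,0.258],[0,0,0],-0.6]]}}

```text
time_s: 20.05
ee_pos: [0.5393, 0.2209, 0.0811]
orientation: [[0.015, 1.0, -0.0], [1.0, -0.015, 0.0], [0.0, -0.0, -1.0]]
ft_force: [1.1, 0.2, -1.0]
width: 0.0247
gripper_force: 48.7
```

Emit:
{"fn": "carry_out", "kwargs": {"rows": [[[0,0,0],[0,0,0],-0.6]]}}

```text
time_s: 20.15
ee_pos: [0.5393, 0.2209, 0.0811]
orientation: [[0.015, 1.0, -0.0], [1.0, -0.015, 0.0], [0.0, -0.0, -1.0]]
ft_force: [-0.9, 0.2, -1.2]
width: 0.0248
gripper_force: 48.7
```

No contact, so the bar is between the rails. I'll release it and go for the last one.

Emit:
{"fn": "carry_out", "kwargs": {"rows": [[[0,0,0.004],[0,0,0],-0.6],[[0,0,0.004],[0,0,0],-0.3],[[0,0,0.004],[0,0,0],-0.2],[[0,0,0.004],[0,0,0],-0.2],[[0,0,0.004],[0,0,0],-0.2],[[0,0,-0.1],[0,0,0],-0.2],[[0,0,-0.25],[0,0,0],-0.1],[[0,0,-0.35],[0,0,0],0.1],[[0,0,-0.35],[0,0,0],0.1],[[0,0,-0.35],[0,0,0],0.1]]}}

```text
time_s: 21.15
ee_pos: [0.5395, 0.2208, 0.1862]
orientation: [[0.016, 1.0, 0.001], [1.0, -0.016, 0.0], [0.0, 0.001, -1.0]]
ft_force: [-0.3, -1.2, -1.1]
width: 0.047
gripper_force: 0.0
```

```bash
cat >> h.py <<'E'
def greens():
  for n in("top","side"):
    p,d=arm.read_camera(n);C=cloud(n,d);h=hsv(p);X,Y,Z=[C[...,i] for i in range(3)]
    for b,a,c in blobs((h[...,0]>45)&(h[...,0]<85)&(h[...,1]>60)&(d>0)&(Z>.026)&(X>.35)&(X<.75),20):
        P=C[b];r=cv2.minAreaRect(P[:,:2].astype(np.float32));print(n,a,np.round(c),np.round(r[0],4),np.round(r[1],3),round(r[2],1),np.round(np.median(P,0),4))
E
python3 - <<'E'
from h import *
greens()
plan([[(.56,-.03,.18,85.2)],[(.5897,-.317,.16,85.2)]])
E
```

```text
top 86 [265. 213.] [0.5599 0.1855] [0.102 0.02 ] 34.0 [0.5863 0.2049 0.0962]
top 203 [476. 213.] [ 0.592  -0.3182] [0.048 0.026] 85.2 [ 0.5925 -0.3159  0.0375]
side 73 [400. 151.] [ 0.5887 -0.3154] [0.048 0.025] 84.3 [ 0.5874 -0.3125  0.0362]
side 157 [286. 242.] [0.5828 0.2227] [0.046 0.024] 88.9 [0.5817 0.2229 0.0952]
side 169 [299. 252.] [0.5355 0.2218] [0.048 0.025] 88.9 [0.5344 0.2226 0.0956]
t 21.25 p [0.5386 0.2203 0.1845] yaw 89.11 q [ -1.  16. -30.  96.   8.  71. -34.] w 0.047 F [0.5 0.6 0.1]
[-0.833, 0.084, 0.015] [-0.005, 0.001, 0.136] rows>= 6
--
[-0.945, 0.179, 0.067] [0.0, 0.0, 0.0] rows>= 6
--
```

Emit:
{"fn": "carry_out", "kwargs": {"rows": [[[-0.4,0.04,0],[0,0,0.07],0.1],[[-0.833,0.084,0.015],[0,0,0.136],0.1],[[-0.833,0.084,0.015],[0,0,0.136],0.1],[[-0.833,0.084,0.015],[0,0,0.136],0.1],[[-0.833,0.084,0.015],[0,0,0.136],0.1],[[-0.833,0.084,0.015],[0,0,0.136],0.1],[[-0.833,0.084,0.015],[0,0,0.136],0.1],[[-0.833,0.084,0.015],[0,0,0.136],0.1]]}}

```text
time_s: 22.05
ee_pos: [0.56, -0.0281, 0.1803]
orientation: [[0.082, 0.997, -0.002], [0.997, -0.082, 0.001], [0.001, -0.002, -1.0]]
ft_force: [-0.3, 0.5, -0.4]
width: 0.0472
gripper_force: 0.0
```

Emit:
{"fn": "carry_out", "kwargs": {"rows": [[[-0.945,0.179,0.067],[0,0,0],0.1],[[-0.945,0.179,0.067],[0,0,0],0.1],[[-0.945,0.179,0.067],[0,0,0],0.1],[[-0.945,0.179,0.067],[0,0,0],0.1],[[-0.945,0.179,0.067],[0,0,0],0.1],[[-0.945,0.179,0.067],[0,0,0],0.1],[[-0.945,0.179,0.067],[0,0,0],0.1],[[-0.945,0.179,0.067],[0,0,0],0.1],[[-0.945,0.179,0.067],[0,0,0],0.1],[[-0.945,0.179,0.067],[0,0,0],0.1]]}}

```text
time_s: 23.05
ee_pos: [0.5912, -0.3141, 0.1612]
orientation: [[0.08, 0.997, -0.0], [0.997, -0.08, 0.001], [0.001, -0.0, -1.0]]
ft_force: [1.3, 0.3, 1.6]
width: 0.047
gripper_force: 0.0
```

Run:
```python
from h import *
plan([[(.5899,-.317,.019,85.2)]])
```

```text
t 23.05 p [ 0.5912 -0.3141  0.1612] yaw 85.4 q [ 33.  24. -12.  85.   5.  71.  16.] w 0.047 F [1.3 0.3 1.6]
[-0.011, -0.003, 0.474] [-0.001, -0.002, 0.007] rows>= 3
--
```

Emit:
{"fn": "carry_out", "kwargs": {"rows": [[[-0.003,-0.003,0.15],[0,0,0],0.1],[[-0.003,-0.003,0.3],[0,0,0],0.1],[[-0.003,-0.003,0.4],[0,0,0],0.1],[[-0.003,-0.003,0.45],[0,0,0],0.1],[[-0.003,-0.003,0.472],[0,0,0],0.1],[[-0.003,-0.003,0.472],[0,0,0],0.1],[[-0.003,-0.003,0.472],[0,0,0],-0.6],[[-0.003,-0.003,0.472],[0,0,0],-0.6],[[-0.003,-0.003,0.472],[0,0,0],-0.6],[[-0.003,-0.003,0.472],[0,0,0],-0.6],[[-0.003,-0.003,0.472],[0,0,0],-0.6],[[-0.003,-0.003,0.472],[0,0,0],-0.6]], "newtons": 50}}

```text
time_s: 24.25
ee_pos: [0.5907, -0.3179, 0.0217]
orientation: [[0.083, 0.997, 0.003], [0.997, -0.083, -0.001], [-0.001, 0.003, -1.0]]
ft_force: [0.5, 1.4, 7.3]
width: 0.0252
gripper_force: 50.0
```

Run:
```python
from h import *
s=arm.observe();print(s["gripper_force"],s["width"],s["ft_force"])
plan([[(.5899,-.317,.10,85.2),(.5899,-.317,.18,85.2),(.54,-.05,.18,89.1)],[fe(-.046,0,.16,89.1)]])
```

```text
50.04229545593262 0.02515342821888361 [0.48222374 1.43488419 7.3076845 ]
t 24.25 p [ 0.5907 -0.3179  0.0217] yaw 85.21 q [ 33.  32. -11.  92.   7.  57.  15.] w 0.0252 F [0.5 1.4 7.3]
[0.002, -0.002, -0.261] [0.005, 0.002, 0.0] rows>= 2
[0.002, -0.002, -0.528] [0.005, 0.002, 0.0] rows>= 4
[0.875, -0.242, -0.529] [0.005, 0.002, -0.136] rows>= 7
--
[0.902, -0.171, 0.067] [0.0, 0.0, 0.0] rows>= 6
--
```

Emit:
{"fn": "carry_out", "kwargs": {"rows": [[[0.002,-0.002,-0.1],[0,0,0],-0.6],[[0.002,-0.002,-0.26],[0,0,0],-0.6],[[0.01,-0.002,-0.4],[0,0,0],-0.6],[[0.08,-0.02,-0.53],[0,0,-0.02],-0.6],[[0.2,-0.05,-0.53],[0,0,-0.04],-0.6],[[0.32,-0.09,-0.53],[0,0,-0.06],-0.6],[[0.44,-0.12,-0.53],[0,0,-0.08],-0.6],[[0.56,-0.15,-0.53],[0,0,-0.1],-0.6],[[0.68,-0.18,-0.53],[0,0,-0.12],-0.6],[[0.79,-0.21,-0.53],[0,0,-0.13],-0.6],[[0.875,-0.242,-0.53],[0,0,-0.136],-0.6],[[0.875,-0.242,-0.53],[0,0,-0.136],-0.6],[[0.875,-0.242,-0.53],[0,0,-0.136],-0.6]]}}

```text
time_s: 25.55
ee_pos: [0.5391, -0.0495, 0.1793]
orientation: [[0.014, 1.0, 0.001], [1.0, -0.014, -0.001], [-0.001, 0.001, -1.0]]
ft_force: [0.3, -0.8, -0.8]
width: 0.025
gripper_force: 49.4
```

Emit:
{"fn": "carry_out", "kwargs": {"rows": [[[0.11,-0.02,0.01],[0,0,0],-0.6],[[0.22,-0.04,0.02],[0,0,0],-0.6],[[0.33,-0.06,0.03],[0,0,0],-0.6],[[0.45,-0.09,0.04],[0,0,0],-0.6],[[0.57,-0.11,0.05],[0,0,0],-0.6],[[0.69,-0.13,0.06],[0,0,0],-0.6],[[0.8,-0.15,0.06],[0,0,0],-0.6],[[0.88,-0.168,0.067],[0,0,0],-0.6],[[0.902,-0.171,0.067],[0,0,0],-0.6],[[0.902,-0.171,0.067],[0,0,0],-0.6],[[0.902,-0.171,0.067],[0,0,0],-0.6]]}}

```text
time_s: 26.65
ee_pos: [0.4927, 0.2198, 0.1584]
orientation: [[0.018, 1.0, -0.001], [1.0, -0.018, -0.001], [-0.001, -0.001, -1.0]]
ft_force: [0.3, -0.2, -0.9]
width: 0.0246
gripper_force: 49.4
```

Run:
```python
from h import *
s=arm.observe();print(s["gripper_force"],s["width"],s["ft_force"])
plan([[fe(-.046,0,.10,89.1),fe(-.046,0,.0812,89.1)]])
```

```text
49.396085143089294 0.02461798722372718 [ 0.27396326 -0.17064216 -0.91588503]
t 26.65 p [0.4927 0.2198 0.1584] yaw 88.98 q [  0.  12. -32. 103.   7.  67. -35.] w 0.0246 F [ 0.3 -0.2 -0.9]
[0.005, 0.001, 0.195] [-0.001, 0.001, -0.004] rows>= 2
[0.006, 0.001, 0.257] [-0.001, 0.001, -0.004] rows>= 2
--
```

Emit:
{"fn": "carry_out", "kwargs": {"rows": [[[0.0,0.001,0.1],[0,0,0],-0.6],[[0.0,0.001,0.18],[0,0,0],-0.6],[[0.0,0.001,0.21],[0,0,0],-0.6],[[0.0,0.001,0.23],[0,0,0],-0.6],[[0.0,0.001,0.245],[0,0,0],-0.6],[[0.0,0.001,0.252],[0,0,0],-0.6],[[0.0,0.001,0.257],[0,0,0],-0.6],[[0.0,0.001,0.257],[0,0,0],-0.6]]}}

```text
time_s: 27.45
ee_pos: [0.4923, 0.2218, 0.0818]
orientation: [[0.015, 1.0, -0.0], [1.0, -0.015, 0.0], [0.0, -0.0, -1.0]]
ft_force: [0.1, -0.2, -0.9]
width: 0.0249
gripper_force: 49.4
```

Emit:
{"fn": "carry_out", "kwargs": {"rows": [[[0,0,0],[0,0,0],-0.6]]}}

```text
time_s: 27.55
ee_pos: [0.4923, 0.2218, 0.0818]
orientation: [[0.015, 1.0, -0.0], [1.0, -0.015, 0.0], [0.0, -0.0, -1.0]]
ft_force: [0.6, 0.8, -0.6]
width: 0.025
gripper_force: 49.4
```

Emit:
{"fn": "carry_out", "kwargs": {"rows": [[[0,0,0.004],[0,0,0],-0.6],[[0,0,0.004],[0,0,0],-0.3],[[0,0,0.004],[0,0,0],-0.2],[[0,0,0.004],[0,0,0],-0.2],[[0,0,0.004],[0,0,0],-0.2],[[0,0,-0.1],[0,0,0],-0.2],[[0,0,-0.25],[0,0,0],-0.1],[[0,0,-0.3],[0,0,0],0.1],[[0,0,-0.3],[0,0,0],0.1],[[0,0,-0.3],[0,0,0],0.1]]}}

```text
time_s: 28.55
ee_pos: [0.4919, 0.2215, 0.1709]
orientation: [[0.016, 1.0, -0.001], [1.0, -0.016, -0.0], [-0.0, -0.001, -1.0]]
ft_force: [0.3, -0.4, 0.0]
width: 0.0469
gripper_force: 0.0
```

Run:
```python
from h import *
greens()
plan([[(.4334,.2939,.15,89.1),(.4334,.2939,.105,89.1)],[(.4334,.2939,.105,89.1),(.4334,.2939,.0845,89.1)]])
```

```text
top 180 [260. 213.] [0.5758 0.2193] [0.045 0.046] 88.8 [0.5868 0.2176 0.0961]
top 110 [264. 232.] [0.5376 0.2051] [0.049 0.025] 69.2 [0.5399 0.2088 0.0963]
top 21 [267. 250.] [0.4855 0.1783] [0.064 0.009] 59.5 [0.4969 0.1988 0.0961]
side 160 [286. 242.] [0.5825 0.2229] [0.047 0.024] 88.9 [0.581  0.2236 0.0953]
side 171 [299. 252.] [0.5354 0.2216] [0.047 0.026] 88.4 [0.5343 0.2221 0.0953]
side 182 [313. 263.] [0.4814 0.2223] [0.039 0.048] 1.0 [0.4872 0.2237 0.0954]
t 28.65 p [0.4914 0.2212 0.1699] yaw 89.11 q [  0.  11. -33. 103.   7.  68. -35.] w 0.047 F [-0.2 -0.1 -0.2]
[0.239, -0.197, 0.067] [-0.006, 0.001, 0.0] rows>= 2
[0.239, -0.196, 0.217] [-0.006, 0.001, 0.0] rows>= 3
--
[0.0, 0.0, 0.0] [0.0, 0.0, 0.0] rows>= 0
[0.0, 0.0, 0.068] [0.0, 0.0, 0.0] rows>= 1
--
```

Emit:
{"fn": "carry_out", "kwargs": {"rows": [[[0.12,-0.1,0.0],[0,0,0],-0.5],[[0.239,-0.197,0.067],[0,0,0],-1],[[0.239,-0.197,0.067],[0,0,0],-1],[[0.239,-0.197,0.067],[0,0,0],-1],[[0.239,-0.197,0.067],[0,0,0],-1],[[0.239,-0.197,0.067],[0,0,0],-1],[[0.239,-0.197,0.067],[0,0,0],-1],[[0.239,-0.197,0.067],[0,0,0],-1],[[0.239,-0.197,0.067],[0,0,0],-1]]}}

```text
time_s: 29.55
ee_pos: [0.4344, 0.294, 0.1514]
orientation: [[0.016, 1.0, -0.001], [1.0, -0.016, 0.0], [0.0, -0.001, -1.0]]
ft_force: [-0.3, 0.0, 0.6]
width: 0.0002
gripper_force: 0.0
```

Run:
```python
from h import *
plan([[(.4334,.2942,.098,89.1),(.4334,.2942,.0845,89.1)]])
```

```text
t 29.55 p [0.4344 0.294  0.1514] yaw 89.07 q [ -6.  11. -36. 106.   7.  66. -46.] w 0.0002 F [-0.3  0.   0.6]
[0.001, -0.003, 0.178] [-0.001, -0.001, -0.001] rows>= 2
[0.001, -0.003, 0.223] [-0.001, -0.001, -0.001] rows>= 2
--
```

Emit:
{"fn": "carry_out", "kwargs": {"rows": [[[0.001,-0.003,0.1],[0,0,0],-1],[[0.001,-0.003,0.16],[0,0,0],-1],[[0.001,-0.003,0.18],[0,0,0],-1],[[0.001,-0.003,0.195],[0,0,0],-1],[[0.001,-0.003,0.21],[0,0,0],-1],[[0.001,-0.003,0.22],[0,0,0],-1],[[0.001,-0.003,0.227],[0,0,0],-1],[[0.001,-0.003,0.227],[0,0,0],-1],[[0.001,-0.003,0.227],[0,0,0],-1],[[0.001,-0.003,0.227],[0,0,0],-1]]}}

```text
time_s: 30.55
ee_pos: [0.4336, 0.2948, 0.084]
orientation: [[0.016, 1.0, 0.0], [1.0, -0.016, 0.0], [0.0, 0.0, -1.0]]
ft_force: [-2.3, -1.9, 6.4]
width: 0.0002
gripper_force: 3.0
```

Run:
```python
from h import *
s=arm.observe();print(np.round(s["ft_force"],2),np.round(s["ee_pos"],4))
p,d=arm.read_camera("side");cv2.imwrite("pics/s3.png",cv2.resize(p[180:330,230:390],None,fx=3.7,fy=3.7,interpolation=cv2.INTER_CUBIC)[:,:,::-1])
```

```text
[-2.28 -1.85  6.38] [0.4336 0.2948 0.084 ]
```

View pics/s3.png

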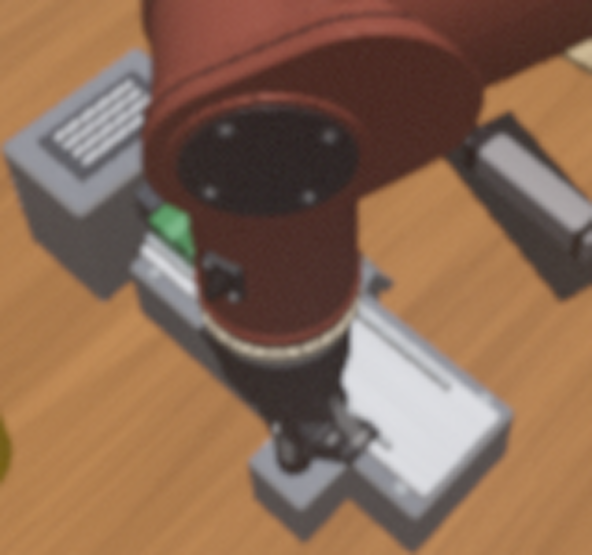

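The crop shows the follower gone from the rear, so it was released. I'll lift clear and check the row.

Emit:
{"fn": "carry_out", "kwargs": {"rows": [[[0,0,0],[0,0,0],-1],[[0,0,-0.1],[0,0,0],-1],[[0,0,-0.25],[0,0,0],-1],[[-0.1,0,-0.4],[0,0,0.2],-1],[[-0.25,0,-0.4],[0,0,0.5],0],[[-0.4,0.03,-0.4],[0,0,0.8],0.2],[[-0.6,0.05,-0.4],[0,0,0.97],0.3],[[-0.8,0.07,-0.4],[0,0,0.97],0.3],[[-0.98,0.09,-0.4],[0,0,0.97],0.3],[[-0.98,0.09,-0.4],[0,0,0.97],0.3],[[-0.98,0.09,-0.4],[0,0,0.97],0.3],[[-0.98,0.09,-0.4],[0,0,0.97],0.3]]}}

```text
time_s: 31.8
ee_pos: [0.456, 0.0003, 0.2034]
orientation: [[0.481, 0.877, 0.0], [0.877, -0.481, 0.001], [0.001, -0.0, -1.0]]
ft_force: [0.3, 0.1, 0.0]
width: 0.0554
gripper_force: 0.0
```

Emit:
{"fn": "carry_out", "kwargs": {"rows": [[[0,0,0],[0,0,0.25],0.3],[[0,0,0],[0,0,0.5],0.3],[[0,0,0],[0,0,0.75],0.3],[[0,0,0],[0,0,0.9],0.3],[[0,0,0],[0,0,0.9],0.3],[[0,0,0],[0,0,0.9],0.3]]}}

```text
time_s: 32.4
ee_pos: [0.4558, 0.0013, 0.2032]
orientation: [[0.811, 0.585, -0.0], [0.585, -0.811, 0.0], [-0.0, -0.001, -1.0]]
ft_force: [-0.4, 0.4, 0.6]
width: 0.0558
gripper_force: 0.0
```

Emit:
{"fn": "carry_out", "kwargs": {"rows": [[[0,0,0],[0,0,0.25],0.3],[[0,0,0],[0,0,0.5],0.3],[[0,0,0],[0,0,0.75],0.3],[[0,0,0],[0,0,0.9],0.3],[[0,0,0],[0,0,0.9],0.3],[[0,0,0],[0,0,0.9],0.3]]}}

```text
time_s: 33.0
ee_pos: [0.4557, 0.0005, 0.2032]
orientation: [[0.985, 0.173, -0.001], [0.173, -0.985, 0.0], [-0.001, -0.0, -1.0]]
ft_force: [-1.2, -0.2, 0.7]
width: 0.0557
gripper_force: 0.0
```

Run:
```python
from h import *
greens()
for n in("top","side"):
    p,d=arm.read_camera(n);C=cloud(n,d);h=hsv(p);X,Y,Z=[C[...,i] for i in range(3)]
    for nm,m in(("scan",(Z>.02)&(Z<.045)&(abs(X-.46)<.13)&(abs(Y)<.08)),("knob",(Z>.12)&(Z<.145)&(abs(Y-.22)<.03)&(X<.63)&(X>.4)&(h[...,2]<90)),
      ("label",(Z>.015)&(Z<.06)&(abs(X-.54)<.06)&(abs(Y-.143)<.04)&(h[...,0]>15)&(h[...,0]<45)&(h[...,1]>20)&(h[...,2]>100))):
        for b,a,c in blobs(m&(d>0),25):
            r=cv2.minAreaRect(C[b][:,:2].astype(np.float32));print(n,nm,a,np.round(c),np.round(r[0],4),np.round(r[1],3),round(r[2],1),np.round(C[b].mean(0),4))
    y0,x0=(140,215) if n=="top" else (170,220)
    cv2.imwrite(f"pics/{n}4.png",cv2.resize(p[y0:y0+180,x0:x0+170],None,fx=3.2,fy=3.2,interpolation=cv2.INTER_CUBIC)[:,:,::-1])
plan([[(.461,-.002,.15,-5.5)]])
```

```text
top 626 [260. 214.] [0.5839 0.2183] [0.078 0.047] 0.7 [0.5835 0.2191 0.0957]
side 467 [286. 242.] [0.5904 0.2206] [0.063 0.122] 72.8 [0.5813 0.2237 0.0953]
top knob 46 [258. 238.] [0.5225 0.2184] [0.014 0.017] 4.0 [0.5222 0.2185 0.136 ]
top label 128 [294. 234.] [0.54   0.1403] [0.054 0.018] 0.3 [0.5408 0.1393 0.0394]
side scan 469 [375. 231.] [ 0.4594 -0.0006] [0.032 0.131] 84.3 [0.4563 0.0022 0.0308]
side knob 62 [303. 248.] [0.5186 0.2216] [0.015 0.02 ] 41.8 [0.5167 0.2241 0.1326]
t 33.2 p [4.557e-01 3.000e-04 2.032e-01] yaw 9.85 q [ 15.  -2. -20. 111.  -1.  71. -85.] w 0.0556 F [-0.   0.5  0.6]
[0.016, 0.011, 0.177] [-0.001, 0.001, 0.536] rows>= 2
--
```

View pics/side4.png

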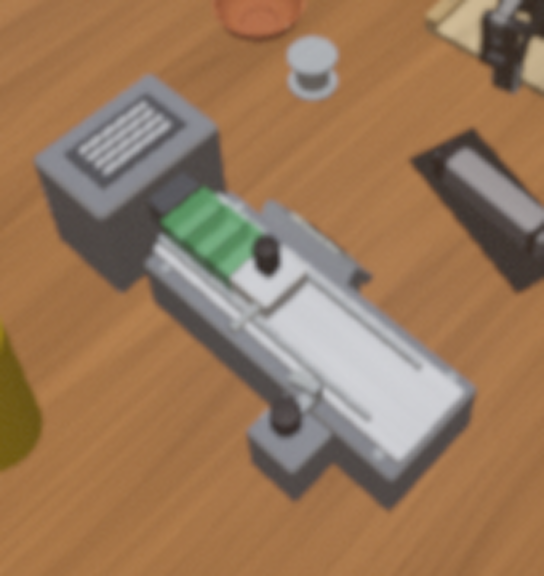

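The side crop shows the three bars against the head with the follower behind them, and the knob travel reads 78 mm, which is right for three bars. Next is the scanner.

Emit:
{"fn": "carry_out", "kwargs": {"rows": [[[0.016,0.011,0.05],[0,0,0.27],0.3],[[0.016,0.011,0.15],[0,0,0.536],0.3],[[0.016,0.011,0.25],[0,0,0.536],0.3],[[0.016,0.011,0.3],[0,0,0.536],0.3],[[0.016,0.011,0.3],[0,0,0.536],0.3],[[0.016,0.011,0.3],[0,0,0.536],0.3],[[0.016,0.011,0.3],[0,0,0.536],0.3]]}}

```text
time_s: 33.9
ee_pos: [0.4618, -0.0022, 0.1144]
orientation: [[0.995, -0.097, 0.001], [-0.097, -0.995, 0.0], [0.001, -0.0, -1.0]]
ft_force: [0.5, -0.4, -0.5]
width: 0.0557
gripper_force: 0.0
```

Run:
```python
from h import *
plan([[(.461,-.002,.012,-5.6)]])
```

```text
t 33.9 p [ 0.4618 -0.0022  0.1144] yaw -5.58 q [  14.    4.  -20.  117.    2.   59. -102.] w 0.0557 F [ 0.5 -0.4 -0.5]
[-0.003, -0.0, 0.341] [-0.001, -0.002, 0.001] rows>= 3
--
```

Emit:
{"fn": "carry_out", "kwargs": {"rows": [[[-0.002,0,0.12],[0,-0.002,0],0.3],[[-0.002,0,0.24],[0,-0.002,0],0.3],[[-0.002,0,0.3],[0,-0.002,0],0.3],[[-0.002,0,0.33],[0,-0.002,0],0.3],[[-0.002,0,0.338],[0,-0.002,0],0.3],[[-0.002,0,0.338],[0,-0.002,0],0.3],[[-0.002,0,0.338],[0,-0.002,0],-0.5],[[-0.002,0,0.338],[0,-0.002,0],-0.5],[[-0.002,0,0.338],[0,-0.002,0],-0.5],[[-0.002,0,0.338],[0,-0.002,0],-0.5],[[-0.002,0,0.338],[0,-0.002,0],-0.5],[[-0.002,0,0.338],[0,-0.002,0],-0.5],[[-0.002,0,0.338],[0,-0.002,0],-0.5]], "newtons": 70}}

```text
time_s: 35.2
ee_pos: [0.4613, -0.0022, 0.0131]
orientation: [[0.995, -0.098, 0.0], [-0.098, -0.995, -0.0], [0.0, 0.0, -1.0]]
ft_force: [-1.5, 0.7, 8.3]
width: 0.0284
gripper_force: 69.5
```

Run:
```python
from h import *
s=arm.observe();print(s["gripper_force"],s["width"],np.round(s["ft_force"],1))
h=.04-.018+s["ee_pos"][2];print(h,fe(0,-.215,h,89.1),fe(0,-.08,.04,0))
x,y=fe(0,-.215,h,89.1)[:2]
plan([[(.461,-.002,.09,-5.6),(.49,-.001,.09,20)],[(.51,.002,.09,46)],[(x,y,.09,70)],[(x,y,h,89.1)]])
```

```text
69.51706767082214 0.028359694286010984 [-1.5  0.7  8.3]
0.03510699210218865 (np.float64(0.5356229267779586), np.float64(0.0057265240164429965), np.float64(0.03510699210218865), 89.1) (np.float64(0.5377434146150544), np.float64(0.14070986940146715), 0.04, 0)
t 35.2 p [ 0.4613 -0.0022  0.0131] yaw -5.61 q [  13.   13.  -20.  121.    6.   47. -106.] w 0.0284 F [-1.5  0.7  8.3]
[-0.001, -0.001, -0.256] [0.0, -0.001, -0.0] rows>= 2
[0.095, -0.013, -0.256] [0.0, -0.001, -0.894] rows>= 3
--
[0.066, 0.013, 0.0] [0.0, 0.0, -0.908] rows>= 4
--
[0.068, 0.053, 0.0] [0.0, 0.0, -0.838] rows>= 3
--
[0.0, 0.0, 0.183] [0.0, 0.0, -0.667] rows>= 3
--
```

Emit:
{"fn": "carry_out", "kwargs": {"rows": [[[0,0,-0.08],[0,0,0],-0.5],[[0,0,-0.17],[0,0,0],-0.5],[[0,0,-0.256],[0,0,0],-0.5],[[0.02,0,-0.256],[0,0,-0.2],-0.5],[[0.05,0,-0.256],[0,0,-0.4],-0.5],[[0.07,-0.01,-0.256],[0,0,-0.6],-0.5],[[0.09,-0.013,-0.256],[0,0,-0.8],-0.5],[[0.095,-0.013,-0.256],[0,0,-0.894],-0.5],[[0.095,-0.013,-0.256],[0,0,-0.894],-0.5]]}}

```text
time_s: 36.1
ee_pos: [0.4894, -0.0011, 0.0889]
orientation: [[0.939, 0.343, -0.001], [0.343, -0.939, 0.0], [-0.001, -0.001, -1.0]]
ft_force: [-0.5, 0.2, -0.8]
width: 0.0283
gripper_force: 69.6
```

Emit:
{"fn": "carry_out", "kwargs": {"rows": [[[0.02,0,0],[0,0,-0.2],-0.5],[[0.03,0,0],[0,0,-0.4],-0.5],[[0.05,0.01,0],[0,0,-0.6],-0.5],[[0.06,0.013,0],[0,0,-0.8],-0.5],[[0.066,0.013,0],[0,0,-0.908],-0.5],[[0.066,0.013,0],[0,0,-0.908],-0.5]]}}

```text
time_s: 36.7
ee_pos: [0.5091, 0.0021, 0.0887]
orientation: [[0.695, 0.719, -0.001], [0.719, -0.695, 0.0], [-0.001, -0.001, -1.0]]
ft_force: [-0.7, -0.5, -1.8]
width: 0.0287
gripper_force: 69.6
```

Emit:
{"fn": "carry_out", "kwargs": {"rows": [[[0.02,0.015,0],[0,0,-0.2],-0.5],[[0.04,0.03,0],[0,0,-0.4],-0.5],[[0.05,0.04,0],[0,0,-0.6],-0.5],[[0.068,0.053,0],[0,0,-0.8],-0.5],[[0.068,0.053,0],[0,0,-0.838],-0.5],[[0.068,0.053,0],[0,0,-0.838],-0.5],[[0.068,0.053,0],[0,0,-0.838],-0.5]]}}

```text
time_s: 37.4
ee_pos: [0.5343, 0.0055, 0.0884]
orientation: [[0.345, 0.939, -0.002], [0.939, -0.345, 0.0], [-0.001, -0.002, -1.0]]
ft_force: [-0.7, -0.2, -1.2]
width: 0.0285
gripper_force: 69.6
```

Run:
```python
from h import *
s=arm.observe();print(s["gripper_force"],s["width"],np.round(s["ft_force"],1))
plan([[(.5366,.0057,.0351,89.1)]])
```

```text
69.61473941802979 0.028477748852184563 [-0.7 -0.2 -1.2]
t 37.4 p [0.5343 0.0055 0.0884] yaw 69.84 q [ 19.  15. -27. 108.   8.  59. -32.] w 0.0285 F [-0.7 -0.2 -1.2]
[0.003, 0.007, 0.178] [-0.004, 0.0, -0.672] rows>= 3
--
```

Lowering it into the reading pose, then checking the picture before I hold.

Emit:
{"fn": "carry_out", "kwargs": {"rows": [[[0.003,0.004,0.03],[0,0,-0.25],-0.5],[[0.003,0.004,0.08],[0,0,-0.5],-0.5],[[0.003,0.004,0.13],[0,0,-0.672],-0.5],[[0.003,0.004,0.16],[0,0,-0.672],-0.5],[[0.003,0.004,0.178],[0,0,-0.672],-0.5],[[0.003,0.004,0.178],[0,0,-0.672],-0.5],[[0.003,0.004,0.178],[0,0,-0.672],-0.5]]}}

```text
time_s: 38.1
ee_pos: [0.5364, 0.0062, 0.0355]
orientation: [[0.014, 1.0, -0.001], [1.0, -0.014, 0.0], [0.0, -0.001, -1.0]]
ft_force: [0.1, -0.2, -0.7]
width: 0.0282
gripper_force: 69.6
```

Run:
```python
from h import *
plan([[(.5366,.0057,.0351,89.1)]])
for n in("top","side"):
    p,d=arm.read_camera(n);C=cloud(n,d);X,Y,Z=[C[...,i] for i in range(3)]
    b=(abs(X-.537)<.025)&(Y>.03)&(Y<.078)&(Z>.04)&(Z<.065)&(d>0)
    if b.sum()>20:
        r=cv2.minAreaRect(C[b][:,:2].astype(np.float32));print(n,b.sum(),np.round(r[0],4),np.round(r[1],3),round(r[2],1),np.round(C[b].mean(0),4),C[b][:,1].max())
    y0,x0=(140,215) if n=="top" else (170,220)
    cv2.imwrite(f"pics/{n}5.png",cv2.resize(p[y0:y0+180,x0:x0+200],None,fx=3.2,fy=3.2,interpolation=cv2.INTER_CUBIC)[:,:,::-1])
```

```text
t 38.1 p [0.5364 0.0062 0.0355] yaw 89.19 q [ 20.  20. -29. 110.  12.  53. -16.] w 0.0282 F [ 0.1 -0.2 -0.7]
[-0.002, 0.001, 0.001] [-0.002, -0.001, 0.003] rows>= 1
--
top 115 [0.5368 0.0576] [0.029 0.025] 0.9 [0.5358 0.0595 0.0546] 0.06988102039458632
side 178 [0.5342 0.053 ] [0.045 0.03 ] 88.4 [0.532  0.0554 0.0526] 0.07578004855649483
```

View pics/side5.png

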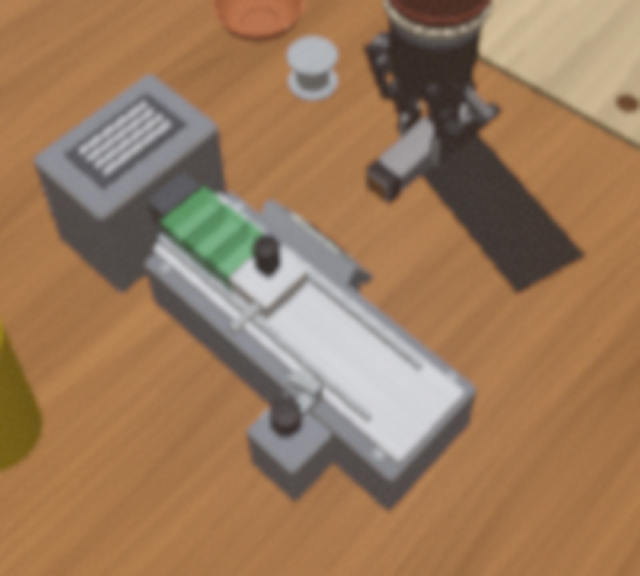

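View pics/top5.png

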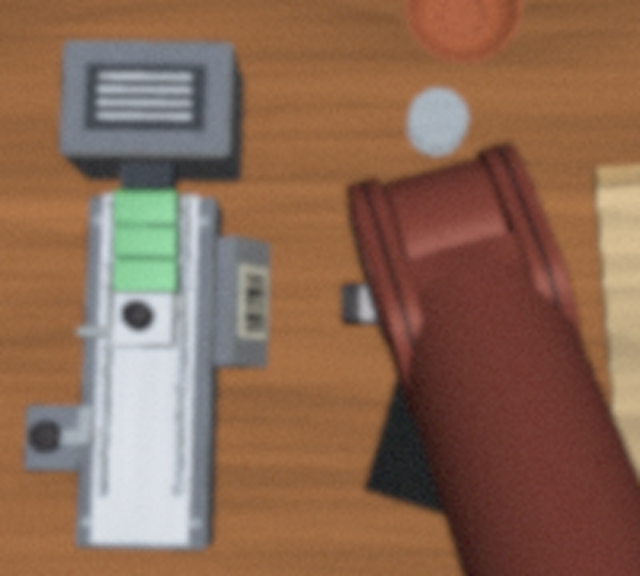

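The top crop shows the nose at row 302 level with the label's centre at row 301, and the side crop shows the scanner level. I'll hold it for over two seconds.

Emit:
{"fn": "carry_out", "kwargs": {"rows": [[[0.003,0.004,0],[0,0,0],-0.5],[[0.003,0.004,0],[0,0,0],-0.5],[[0.003,0.004,0],[0,0,0],-0.5],[[0.003,0.004,0],[0,0,0],-0.5],[[0.003,0.004,0],[0,0,0],-0.5],[[0.003,0.004,0],[0,0,0],-0.5],[[0.003,0.004,0],[0,0,0],-0.5],[[0.003,0.004,0],[0,0,0],-0.5],[[0.003,0.004,0],[0,0,0],-0.5],[[0.003,0.004,0],[0,0,0],-0.5],[[0.003,0.004,0],[0,0,0],-0.5],[[0.003,0.004,0],[0,0,0],-0.5],[[0.003,0.004,0],[0,0,0],-0.5],[[0.003,0.004,0],[0,0,0],-0.5],[[0.003,0.004,0],[0,0,0],-0.5],[[0.003,0.004,0],[0,0,0],-0.5],[[0.003,0.004,0],[0,0,0],-0.5],[[0.003,0.004,0],[0,0,0],-0.5],[[0.003,0.004,0],[0,0,0],-0.5],[[0.003,0.004,0],[0,0,0],-0.5]]}}

```text
time_s: 40.2
ee_pos: [0.5373, 0.007, 0.035]
orientation: [[0.013, 1.0, -0.002], [1.0, -0.013, 0.0], [0.0, -0.002, -1.0]]
ft_force: [0.9, 0.1, -1.6]
width: 0.0287
gripper_force: 69.6
```

Emit:
{"fn": "carry_out", "kwargs": {"rows": [[[0,0,0],[0,0,0],-0.5],[[0,0,0],[0,0,0],-0.5],[[0,0,0],[0,0,0],-0.5],[[0,0,0],[0,0,0],-0.5],[[0,0,0],[0,0,0],-0.5],[[0,0,0],[0,0,0],-0.5],[[0,0,0],[0,0,0],-0.5],[[0,0,0],[0,0,0],-0.5],[[0,0,0],[0,0,0],-0.5],[[0,0,0],[0,0,0],-0.5],[[0,0,0],[0,0,0],-0.5],[[0,0,0],[0,0,0],-0.5],[[0,0,0],[0,0,0],-0.5],[[0,0,0],[0,0,0],-0.5],[[0,0,0],[0,0,0],-0.5],[[0,0,0],[0,0,0],-0.5],[[0,0,0],[0,0,0],-0.5],[[0,0,0],[0,0,0],-0.5],[[0,0,0],[0,0,0],-0.5],[[0,0,0],[0,0,0],-0.5]]}}

```text
time_s: 42.2
ee_pos: [0.5373, 0.007, 0.035]
orientation: [[0.013, 1.0, -0.002], [1.0, -0.013, 0.0], [0.0, -0.002, -1.0]]
ft_force: [0.2, -0.7, -0.8]
width: 0.0282
gripper_force: 69.6
```

Run:
```python
from h import *
s=arm.observe();print(s["gripper_force"],s["width"])
p,d=arm.read_camera("side");C=cloud("side",d);X,Y,Z=[C[...,i] for i in range(3)]
b=(abs(X-.537)<.025)&(Y>.03)&(Y<.078)&(Z>.04)&(Z<.065)&(d>0);print(C[b].mean(0))
plan([[(.537,.006,.09,89.1),(.52,.003,.09,64)],[(.50,0,.09,38)],[(.475,-.002,.09,12)],[(.4625,-.003,.09,-12)]])
```

```text
69.61381316184998 0.028194717312981534
[0.53296763 0.05532798 0.05206025]
t 42.25 p [0.5373 0.007  0.035 ] yaw 89.28 q [ 20.  20. -29. 110.  12.  53. -16.] w 0.0282 F [ 0.5  0.7 -1.4]
[-0.003, -0.001, -0.183] [-0.003, -0.001, 0.006] rows>= 2
[-0.014, -0.058, -0.183] [-0.003, 0.0, 0.883] rows>= 3
--
[-0.038, -0.056, 0.0] [0.0, 0.0, 0.908] rows>= 4
--
[-0.07, -0.046, 0.0] [0.0, 0.0, 0.908] rows>= 4
--
[-0.041, -0.005, 0.0] [0.0, 0.0, 0.838] rows>= 3
--
```

Emit:
{"fn": "carry_out", "kwargs": {"rows": [[[0,0,-0.06],[0,0,0],-0.5],[[0,0,-0.12],[0,0,0],-0.5],[[0,0,-0.183],[0,0,0],-0.5],[[-0.01,-0.02,-0.183],[0,0,0.2],-0.5],[[-0.01,-0.03,-0.183],[0,0,0.4],-0.5],[[-0.01,-0.04,-0.183],[0,0,0.6],-0.5],[[-0.014,-0.058,-0.183],[0,0,0.8],-0.5],[[-0.014,-0.058,-0.183],[0,0,0.883],-0.5],[[-0.014,-0.058,-0.183],[0,0,0.883],-0.5]]}}

```text
time_s: 43.15
ee_pos: [0.5198, 0.003, 0.09]
orientation: [[0.439, 0.898, -0.002], [0.898, -0.439, 0.0], [-0.001, -0.001, -1.0]]
ft_force: [0.2, -0.1, -1.3]
width: 0.0287
gripper_force: 69.6
```

Emit:
{"fn": "carry_out", "kwargs": {"rows": [[[-0.01,-0.02,0],[0,0,0.2],-0.5],[[-0.02,-0.03,0],[0,0,0.4],-0.5],[[-0.03,-0.04,0],[0,0,0.6],-0.5],[[-0.038,-0.056,0],[0,0,0.8],-0.5],[[-0.038,-0.056,0],[0,0,0.908],-0.5],[[-0.038,-0.056,0],[0,0,0.908],-0.5]]}}

```text
time_s: 43.75
ee_pos: [0.4999, 0.0002, 0.0901]
orientation: [[0.788, 0.616, -0.001], [0.616, -0.788, 0.0], [-0.001, -0.001, -1.0]]
ft_force: [0.5, -0.4, -1.1]
width: 0.0288
gripper_force: 69.6
```

Emit:
{"fn": "carry_out", "kwargs": {"rows": [[[-0.02,-0.01,0],[0,0,0.2],-0.5],[[-0.035,-0.02,0],[0,0,0.4],-0.5],[[-0.05,-0.035,0],[0,0,0.6],-0.5],[[-0.07,-0.046,0],[0,0,0.8],-0.5],[[-0.07,-0.046,0],[0,0,0.908],-0.5],[[-0.07,-0.046,0],[0,0,0.908],-0.5]]}}

```text
time_s: 44.35
ee_pos: [0.4749, -0.0019, 0.0901]
orientation: [[0.978, 0.209, -0.001], [0.209, -0.978, 0.0], [-0.001, -0.001, -1.0]]
ft_force: [-0.6, -0.4, -1.9]
width: 0.0283
gripper_force: 69.6
```

Emit:
{"fn": "carry_out", "kwargs": {"rows": [[[-0.01,0,0],[0,0,0.2],-0.5],[[-0.02,0,0],[0,0,0.4],-0.5],[[-0.03,0,0],[0,0,0.6],-0.5],[[-0.041,-0.005,0],[0,0,0.8],-0.5],[[-0.041,-0.005,0],[0,0,0.838],-0.5],[[-0.041,-0.005,0],[0,0,0.838],-0.5],[[-0.041,-0.005,0],[0,0,0.838],-0.5]]}}

```text
time_s: 45.05
ee_pos: [0.4627, -0.003, 0.0901]
orientation: [[0.979, -0.205, -0.002], [-0.205, -0.979, 0.0], [-0.002, -0.0, -1.0]]
ft_force: [-0.8, -0.8, -2.0]
width: 0.0285
gripper_force: 69.6
```

Run:
```python
from h import *
s=arm.observe();print(s["gripper_force"],s["width"])
plan([[(.4622,-.003,.03,-12),(.4622,-.003,.014,-12)]])
p,d=arm.read_camera("side");cv2.imwrite("pics/s6.png",cv2.resize(p[150:290,290:460],None,fx=3.2,fy=3.2,interpolation=cv2.INTER_CUBIC)[:,:,::-1])
```

```text
69.57816481590271 0.028537481237627036
t 45.05 p [ 0.4627 -0.003   0.0901] yaw -11.85 q [  14.    6.  -20.  118.    3.   57. -109.] w 0.0285 F [-0.8 -0.8 -2. ]
[-0.001, 0.0, 0.2] [-0.0, 0.003, 0.005] rows>= 2
[-0.001, 0.0, 0.254] [-0.0, 0.003, 0.005] rows>= 2
--
```

View pics/s6.png

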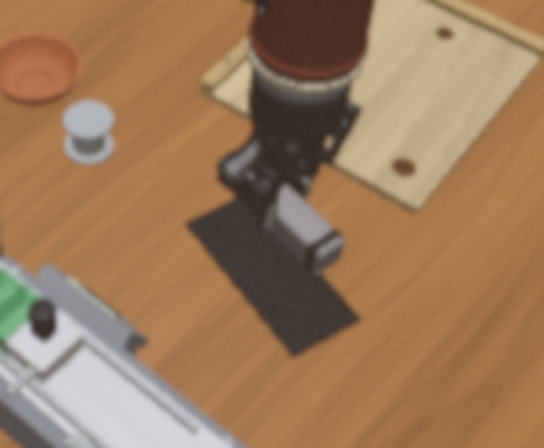

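The crop shows the scanner held over the mat and roughly in line with it, with the bowl and spool untouched. Lowering and releasing.

Emit:
{"fn": "carry_out", "kwargs": {"rows": [[[0,0,0.08],[0,0.002,0],-0.5],[[0,0,0.15],[0,0.003,0],-0.5],[[0,0,0.2],[0,0.003,0],-0.5],[[0,0,0.225],[0,0.003,0],-0.5],[[0,0,0.24],[0,0.003,0],-0.5],[[0,0,0.25],[0,0.003,0],-0.5],[[0,0,0.256],[0,0.003,0],-0.5],[[0,0,0.256],[0,0.003,0],-0.5]]}}

```text
time_s: 45.9
ee_pos: [0.4625, -0.003, 0.0135]
orientation: [[0.978, -0.209, 0.0], [-0.209, -0.978, -0.0], [0.0, 0.0, -1.0]]
ft_force: [-0.5, 0.6, -2.2]
width: 0.0284
gripper_force: 69.6
```

Emit:
{"fn": "carry_out", "kwargs": {"rows": [[[0,0,0],[0,0,0],-0.2],[[0,0,0],[0,0,0],0.1],[[0,0,0],[0,0,0],0.3],[[0,0,0],[0,0,0],0.3],[[0,0,0],[0,0,0],0.3],[[0,0,-0.1],[0,0,0],0.3],[[0,0,-0.25],[0,0,0],0.3],[[0,0,-0.4],[0,0,0],0.3],[[0,0,-0.6],[0,0,0],0.3],[[0,0.2,-0.6],[0,0,0],0.3],[[0,0.4,-0.6],[0,0,0],0.3],[[0,0.6,-0.6],[0,0,0],0.3],[[0,0.6,-0.6],[0,0,0],0.3],[[0,0.6,-0.6],[0,0,0],0.3]]}}

```text
time_s: 47.3
ee_pos: [0.4232, -0.1835, 0.1932]
orientation: [[0.977, -0.215, -0.0], [-0.215, -0.977, -0.001], [-0.0, 0.001, -1.0]]
ft_force: [-0.2, 0.3, -0.6]
width: 0.0556
gripper_force: 0.0
```

Run:
```python
from h import *
greens()
for n in("top","side"):
    p,d=arm.read_camera(n);C=cloud(n,d);h=hsv(p);X,Y,Z=[C[...,i] for i in range(3)]
    for nm,m in(("scan",(Z>.02)&(Z<.045)&(abs(X-.46)<.13)&(abs(Y)<.08)),("knob",(Z>.12)&(Z<.145)&(abs(Y-.22)<.03)&(X<.63)&(X>.4)&(h[...,2]<90))):
        for b,a,c in blobs(m&(d>0),25):
            r=cv2.minAreaRect(C[b][:,:2].astype(np.float32));print(n,nm,a,np.round(c),np.round(r[0],4),np.round(r[1],3),round(r[2],1),np.round(C[b].mean(0),4))
    cv2.imwrite(f"pics/{n}7.png",p[:,:,::-1])
```

```text
top 621 [260. 214.] [0.5839 0.2184] [0.079 0.047] 0.7 [0.5835 0.2192 0.0957]
side 469 [286. 242.] [0.5913 0.2204] [0.063 0.12 ] 72.6 [0.5816 0.2238 0.0954]
top scan 629 [351. 265.] [ 0.464  -0.0034] [0.031 0.13 ] 77.9 [ 0.4634 -0.003   0.0324]
top knob 42 [257. 238.] [0.5215 0.2187] [0.016 0.013] 46.1 [0.5221 0.2189 0.1357]
side scan 470 [374. 231.] [ 0.4611 -0.    ] [0.031 0.13 ] 77.9 [0.4577 0.003  0.0307]
side knob 62 [303. 248.] [0.5186 0.2232] [0.017 0.019] 48.3 [0.5168 0.2242 0.133 ]
```

View pics/top7.png

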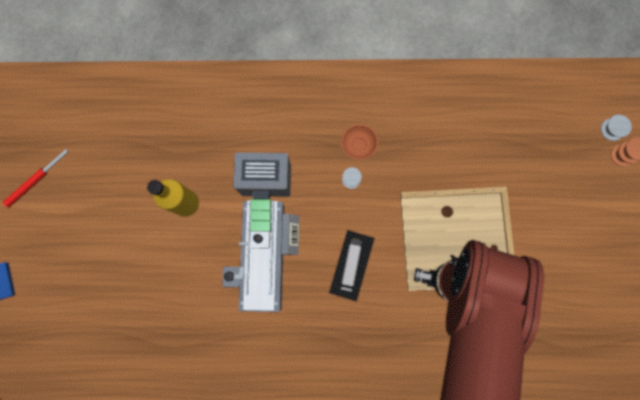

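The final top view shows the three bars in a row at (260,215) against the head, with the follower behind them. The scanner lies flat on its mat at (351,265), the bystanders are unmoved and the arm is clear.

```bash
python3 -c "
from station import arm
print(arm.close_job())"
```

```text
the job is handed in; nothing more can be done
None
```

I loaded all three bars present, closed the follower on them against the head, held the scanner on the label for about 4 s, laid it back flat on its mat and handed the job in at about 48 s; no verdict came back.

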